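Load the cold well and let its lift tray down on the winch

ROBOT

A 6-joint arm with a two-finger parallel gripper is mounted at the origin on a cart in front of the work surface, level with it; the furniture and walls round the work are solid. World frame = base frame: x ahead of the robot, y to its left, z up, the work surface at z = 0. Lengths are in m, angles in rad, forces in N, time in s.
With the tool pointing down it reaches from about 0.3 to 0.775 m from the base axis. Payload 14.6 kg.
Tool frame: the origin (TCP) lies between the finger pads; the fingertips stand 19 mm ahead of it and the grasp point (between the pads) is the TCP; z points along the fingers, y is the direction in which the jaws open and shut (so a half turn about z gives the same grasp; the last joint's range is limited). The gripper opens to 94 mm and grips with 3 to 60 N. Pads are 16 mm wide; open, the fingers measure 119 mm over their backs; the gripper's body (75 mm by 177 mm) begins 78 mm behind the grasp point.
Start: joints at [1.276, 0.3, 1.521, -0, 1.321, -0.067], TCP at [0.124, 0.536, 0.224] pointing down, gripper open.
Joint ranges: [-3.03, 3.03], [-0.79, 2.21], [0.23, 2.52], [-1.04, 4.18], [0, 3.07], [-2.55, 2.55]. Speed limits (rad/s): [2.22, 2.22, 2.57, 3.14, 3.14, 3.14].

INTERFACE

Orientations are given as [roll, pitch, yaw] about the fixed x, y, z axes, in that order (R = Rz(yaw) Ry(pitch) Rx(roll)).
In Python, from station import telemetry, vision, ctrl gives the robot as it stands. The module is installed in compiled form; this text tells all that it offers.
- The arm moves only by the shell command python3 -m creep 'ROWS' [FORCE]. ROWS is JSON, a list of rows, each a list of 3 entries, a list of its own where there are three numbers: the shift along the tool's x, y, z in units of 50 mm (1.0 is 50 mm), then the turn about the tool's z in units of 8 degrees (1.0 is 8 degrees), then the opening, from 0 (shut) to 1 (fully open). In form: [[[tx, ty, tz], twist, gripper], ...]. A call has 1 to 12 rows; each row is the pose to reach, as a shift and turn from the pose commanded when the call began, along the tool's axes at that moment; what a row does not reach only later rows make up. A row lasts 1/10 s, in which the tool goes at most 50 mm and 8.59 degrees, less where a joint would pass 70% of its speed; a pose out of reach is approached as far as the arm can. A call with a gripper value outside its range is refused whole. The fingers move at their own pace and stop on an object; FORCE is the grip in N (left out, the last holds). Time passes only in rows, so rows that repeat a pose let the fingers close. It gives the time, the measured TCP pose, the force and the opening at its end, in the units of the state.
- telemetry.get_obs(): the state, without advancing time (a new reading comes with each control period).
- vision.camera(name): name is "scene" or "top" or "wrist"; returns a dict with "img" (384x512x3 uint8, red, green, blue), "depth" (384x512 float32, m along the optical axis (not along the pixel's ray), 0 where there is no reading), "vertical_fov" (degrees; the focal length in pixels is half the picture's height over the tangent of half this angle, whatever the lens; pixels are square), "cx", "cy" (the principal point, pixels), "dist" ([k1, k2, p1, p2, k3] as OpenCV has them; the pictures are not rectified), "extrinsics" (4x4, takes a point from camera to world coordinates); the wrist camera has in their place "hand_eye" (4x4, takes a point from camera to tool coordinates, whose origin is the TCP and whose axes are the flange's). Camera axes: x right, y down, z forward; pixel columns grow to the right and rows downward; lengths in m; the calibration is good to about 2 mm. A picture is of the moment at which its call begins: read the wrist's pose just before it.
- ctrl.hand_in(): hands the job in, once; it reports no verdict.
The state is a dict: "time_s": time; "qpos": joint angles; "joint_vel": joint speeds; "tau": joint torques, N m; "ee_pos": TCP position; "eef_rot": TCP orientation; "force": force on the tool from outside, world axes, zero at the start; "moment": the same for the moment, N m; "grip_width": finger opening in m.
Only numpy, scipy, OpenCV 4.12 (cv2) and the standard library are available. Lean on these libraries where they do the work, as an engineer would, in place of code of your own. Each camera call takes 0.05 s, during which the arm holds its last target.

TASK

Stand every white sauce pot that is out on the board upright on the raised lift tray of the steel cold well, one centred on a blue spot each, so that they stand in neat rows. Then lift the red pawl of the winch and hold it up while the crank turns back under the load and the tray sinks slowly, without pushing it, until the tray is fully down, and let the pawl drop back into the wheel. All pots must then still stand on their spots; leave the other things alone.

Things in the scene. Friction and masses are not known exactly. Their poses are not given: they have to be found in the camera images.
- well: fixed steel cold well, an open box 244 x 296 mm (x, y), 6 mm walls 75 mm high. On its +y end: grey winch housing (x -20..115, y 149..191, z 0..130 mm), and on that one's +y side ratchet wheel, crank (radius 45 mm, knob out to y = 261 mm) and pawl. Origin under the centre of the box at table height; yaw within 0.15 of world. A low overshelf hangs beyond world x = 0.72 m.
- tray: aluminium lift tray in the well, 220 x 276 mm, 6 mm lip, six blue spots 60 mm across. Origin: centre of its upper face, axes like the well's. That face is 85 mm above the table at the start (10 mm above the well's rim), 15 mm when fully down. Its dark rack sticks up out of the winch housing to 165 mm at the start (at x = 9, y = 171 mm of the well).
- crank (a joint): ratchet wheel and crank, on a level shaft along the well's y, geared to the tray by a rack: 0 at the start, 4.63 rad when the tray is fully down. While the pawl is lifted the weight turns it back by itself, slowly, against a built-in damper (tray sinks at 14 to 21 mm/s, 3 to 5 s in all); it need not be touched. The knob stays 40 mm clear of the pawl's tab.
- pawl (a joint): red pawl, a bar over the top of the ratchet wheel, hinged at its far end: 0 = nose fully in the wheel (start), grows as its front tab is raised, stop at 0.45 rad. From 0.14 rad the wheel is free; 0.2 to 0.25 is a good lift. Weight and a light spring press it back (1 to 2 N at the tab). Let go early, it catches within one tooth (8 mm of tray); with the tray fully down it drops to 0.
- pawl_tab (a point): middle of the upright red tab at the front end of the pawl, 154 mm above the table at the start; the tab is 22 mm long (x), 14 mm wide (y), 36 mm high (22 mm below this point to 14 mm above). Both its y sides are free to grip across the 14 mm from above. Axes tilt with the pawl.
- pawl_pivot (a point): centre of the pawl's hinge: 155 mm in x behind the tab, 34 mm lower than pawl_tab; its axis is along y.
- spot0 (a point): centre of a blue spot on the tray's upper face, front (-x) row, right (-y); the spots are 104 mm apart in x and 93 mm in y. Axes like the tray's.
- spot1 (a point): centre of a blue spot on the tray's upper face, front (-x) row, middle; the spots are 104 mm apart in x and 93 mm in y. Axes like the tray's.
- spot2 (a point): centre of a blue spot on the tray's upper face, front (-x) row, left (+y); the spots are 104 mm apart in x and 93 mm in y. Axes like the tray's.
- spot3 (a point): centre of a blue spot on the tray's upper face, far (+x) row, right (-y); the spots are 104 mm apart in x and 93 mm in y. Axes like the tray's.
- spot4 (a point): centre of a blue spot on the tray's upper face, far (+x) row, middle; the spots are 104 mm apart in x and 93 mm in y. Axes like the tray's.
- spot5 (a point): centre of a blue spot on the tray's upper face, far (+x) row, left (+y); the spots are 104 mm apart in x and 93 mm in y. Axes like the tray's.
- pot1: round white open sauce pot, 76 mm across the rim, 52 mm across the foot, 47 mm high, wall about 3 mm, sloping outwards by 16 degrees, 56 to 112 g; upright on the board right of the well (4 to 6 of six pots are there). Origin: centre of its underside, z up. Grip the wall at the rim, one finger inside, fingers tilted like the wall. Any pot may go on any spot.
- pot2: round white open sauce pot, 76 mm across the rim, 52 mm across the foot, 47 mm high, wall about 3 mm, sloping outwards by 16 degrees, 56 to 112 g; upright on the board right of the well (4 to 6 of six pots are there). Origin: centre of its underside, z up. Grip the wall at the rim, one finger inside, fingers tilted like the wall. Any pot may go on any spot.
- pot3: round white open sauce pot, 76 mm across the rim, 52 mm across the foot, 47 mm high, wall about 3 mm, sloping outwards by 16 degrees, 56 to 112 g; upright on the board right of the well (4 to 6 of six pots are there). Origin: centre of its underside, z up. Grip the wall at the rim, one finger inside, fingers tilted like the wall. Any pot may go on any spot.
- pot4: round white open sauce pot, 76 mm across the rim, 52 mm across the foot, 47 mm high, wall about 3 mm, sloping outwards by 16 degrees, 56 to 112 g; upright on the board right of the well (4 to 6 of six pots are there). Origin: centre of its underside, z up. Grip the wall at the rim, one finger inside, fingers tilted like the wall. Any pot may go on any spot.
- pot5: round white open sauce pot, 76 mm across the rim, 52 mm across the foot, 47 mm high, wall about 3 mm, sloping outwards by 16 degrees, 56 to 112 g; upright on the board right of the well (4 to 6 of six pots are there). Origin: centre of its underside, z up. Grip the wall at the rim, one finger inside, fingers tilted like the wall. Any pot may go on any spot.
- pot6: round white open sauce pot, 76 mm across the rim, 52 mm across the foot, 47 mm high, wall about 3 mm, sloping outwards by 16 degrees, 56 to 112 g; upright on the board right of the well (4 to 6 of six pots are there). Origin: centre of its underside, z up. Grip the wall at the rim, one finger inside, fingers tilted like the wall. Any pot may go on any spot.
- tea_tin: bystander: green tin 71 x 88 x 111 mm, origin under its centre, left of the winch
- sauce_bottle: bystander: yellow squeeze bottle, 62 mm across, 206 mm high, origin under its centre, left of the well
- stapler: bystander: black desk stapler 34 x 133 x 50 mm, origin under its centre, left of the winch, in front
There are look-alikes about, which are no part of the job. What is shaped like the pot3 but purple or yellow is not meant.

How it is judged:
On the way, in this order (a step that is already met when the one before it is completed fails the run):
1. all pots stand on blue spots while the tray is still raised ((horizontal distance between pot1 and spot0 below 0.012 m or horizontal distance between pot1 and spot1 below 0.012 m or horizontal distance between pot1 and spot2 below 0.012 m or horizontal distance between pot1 and spot3 below 0.012 m or horizontal distance between pot1 and spot4 below 0.012 m or horizontal distance between pot1 and spot5 below 0.012 m) and z of pot1 in the frame of spot0 between -0.006 and 0.006 m and angle between each of pot1, pot2, pot3, pot4, pot5, pot6's own z axis and vertical below 0.12 rad and (horizontal distance between pot2 and spot0 below 0.012 m or horizontal distance between pot2 and spot1 below 0.012 m or horizontal distance between pot2 and spot2 below 0.012 m or horizontal distance between pot2 and spot3 below 0.012 m or horizontal distance between pot2 and spot4 below 0.012 m or horizontal distance between pot2 and spot5 below 0.012 m) and z of pot2 in the frame of spot0 between -0.006 and 0.006 m and (horizontal distance between pot3 and spot0 below 0.012 m or horizontal distance between pot3 and spot1 below 0.012 m or horizontal distance between pot3 and spot2 below 0.012 m or horizontal distance between pot3 and spot3 below 0.012 m or horizontal distance between pot3 and spot4 below 0.012 m or horizontal distance between pot3 and spot5 below 0.012 m) and z of pot3 in the frame of spot0 between -0.006 and 0.006 m and (horizontal distance between pot4 and spot0 below 0.012 m or horizontal distance between pot4 and spot1 below 0.012 m or horizontal distance between pot4 and spot2 below 0.012 m or horizontal distance between pot4 and spot3 below 0.012 m or horizontal distance between pot4 and spot4 below 0.012 m or horizontal distance between pot4 and spot5 below 0.012 m) and z of pot4 in the frame of spot0 between -0.006 and 0.006 m and (horizontal distance between pot5 and spot0 below 0.012 m or horizontal distance between pot5 and spot1 below 0.012 m or horizontal distance between pot5 and spot2 below 0.012 m or horizontal distance between pot5 and spot3 below 0.012 m or horizontal distance between pot5 and spot4 below 0.012 m or horizontal distance between pot5 and spot5 below 0.012 m) and z of pot5 in the frame of spot0 between -0.006 and 0.006 m and (horizontal distance between pot6 and spot0 below 0.012 m or horizontal distance between pot6 and spot1 below 0.012 m or horizontal distance between pot6 and spot2 below 0.012 m or horizontal distance between pot6 and spot3 below 0.012 m or horizontal distance between pot6 and spot4 below 0.012 m or horizontal distance between pot6 and spot5 below 0.012 m) and z of pot6 in the frame of spot0 between -0.006 and 0.006 m and height (world z) of tray above 0.075 m), for 0.2 s.
2. the pawl is held lifted and the tray has sunk part of the way (value of joint pawl above 0.1 rad and height (world z) of tray below 0.06 m), for 0.1 s.
3. the tray is fully down and the pawl has dropped back into the wheel (value of joint pawl below 0.06 rad and height (world z) of tray below 0.018 m), for 0.2 s.
At the end, for the whole second after the job is handed in: the tray is fully down (upper face within 3 mm of its lowest height of 15 mm), the pawl is back in the wheel (under 0.06 rad), and every pot stands at rest, upright on the tray, its centre within 12 mm of the centre of a blue spot, one pot to a spot (all of step 3 and (horizontal distance between pot1 and spot0 below 0.012 m or horizontal distance between pot1 and spot1 below 0.012 m or horizontal distance between pot1 and spot2 below 0.012 m or horizontal distance between pot1 and spot3 below 0.012 m or horizontal distance between pot1 and spot4 below 0.012 m or horizontal distance between pot1 and spot5 below 0.012 m) and z of pot1 in the frame of spot0 between -0.006 and 0.006 m and angle between each of pot1, pot2, pot3, pot4, pot5, pot6's own z axis and vertical below 0.12 rad and (horizontal distance between pot2 and spot0 below 0.012 m or horizontal distance between pot2 and spot1 below 0.012 m or horizontal distance between pot2 and spot2 below 0.012 m or horizontal distance between pot2 and spot3 below 0.012 m or horizontal distance between pot2 and spot4 below 0.012 m or horizontal distance between pot2 and spot5 below 0.012 m) and z of pot2 in the frame of spot0 between -0.006 and 0.006 m and (horizontal distance between pot3 and spot0 below 0.012 m or horizontal distance between pot3 and spot1 below 0.012 m or horizontal distance between pot3 and spot2 below 0.012 m or horizontal distance between pot3 and spot3 below 0.012 m or horizontal distance between pot3 and spot4 below 0.012 m or horizontal distance between pot3 and spot5 below 0.012 m) and z of pot3 in the frame of spot0 between -0.006 and 0.006 m and (horizontal distance between pot4 and spot0 below 0.012 m or horizontal distance between pot4 and spot1 below 0.012 m or horizontal distance between pot4 and spot2 below 0.012 m or horizontal distance between pot4 and spot3 below 0.012 m or horizontal distance between pot4 and spot4 below 0.012 m or horizontal distance between pot4 and spot5 below 0.012 m) and z of pot4 in the frame of spot0 between -0.006 and 0.006 m and (horizontal distance between pot5 and spot0 below 0.012 m or horizontal distance between pot5 and spot1 below 0.012 m or horizontal distance between pot5 and spot2 below 0.012 m or horizontal distance between pot5 and spot3 below 0.012 m or horizontal distance between pot5 and spot4 below 0.012 m or horizontal distance between pot5 and spot5 below 0.012 m) and z of pot5 in the frame of spot0 between -0.006 and 0.006 m and (horizontal distance between pot6 and spot0 below 0.012 m or horizontal distance between pot6 and spot1 below 0.012 m or horizontal distance between pot6 and spot2 below 0.012 m or horizontal distance between pot6 and spot3 below 0.012 m or horizontal distance between pot6 and spot4 below 0.012 m or horizontal distance between pot6 and spot5 below 0.012 m) and z of pot6 in the frame of spot0 between -0.006 and 0.006 m and linear speed of each of pot1, pot2, pot3, pot4, pot5, pot6 below 0.02 m/s); the robot touches nothing.
It fails at once if the tray was pushed or dropped: it sank faster than 50 mm/s (linear speed of tray above 0.05 m/s).
It fails at once if the tea tin was moved more than 30 mm (distance of tea_tin from where it was at the start of the episode above 0.03 m).
It fails at once if the sauce bottle was moved more than 30 mm (distance of sauce_bottle from where it was at the start of the episode above 0.03 m).
It fails at once if the stapler was moved more than 30 mm (distance of stapler from where it was at the start of the episode above 0.03 m).
Of pot1, pot2, pot3, pot4, pot5, pot6 only 4 to 6 are there at a start; the rules pass over those that are not, and their reading is None.
At some moment in a run one of pot1, pot2, pot3, pot4, pot5, pot6 may be knocked a few centimetres aside while the robot is not near it.
It also fails if it takes over 210 s, if anything falls off the work surface, if the arm or the gripper's body presses on something with over 40 N, if the wrist force passes 120 N, or if a joint passes its speed limit or range.

## Working session

There is one attempt and no reset: what is moved stays moved. The work goes in short steps, Python scripts to look and compute and a shell command to move; the robot and the scene stay as the last step left them, time stands still between calls to the robot, and variables do not carry over. Pictures are saved under pics/ and viewed, and the job is handed in when it is done.

```bash
ls; mkdir -p pics; cat > h.py <<'E'
import numpy as np,cv2
from station import telemetry, vision, ctrl
def R(rpy):
    from scipy.spatial.transform import Rotation as Ro
    return Ro.from_euler('xyz',rpy).as_matrix()
def T():
    o=telemetry.get_obs(); M=np.eye(4); M[:3,:3]=R(o['eef_rot']); M[:3,3]=o['ee_pos']; return M
def shot(name):
    M=T(); c=vision.camera(name)
    f=c['img'].shape[0]/2/np.tan(np.radians(c['vertical_fov'])/2)
    c['K']=np.array([[f,0,c['cx']],[0,f,c['cy']],[0,0,1.]])
    c['E']=M@c['hand_eye'] if name=='wrist' else np.array(c['extrinsics'])
    c['D']=np.array(c['dist'],float)
    return c
def rays(c,uv):
    n=cv2.undistortPoints(np.array(uv,float).reshape(-1,1,2),c['K'],c['D']).reshape(-1,2)
    d=np.c_[n,np.ones(len(n))]@c['E'][:3,:3].T
    return c['E'][:3,3],d,n
def onplane(c,uv,z):
    o,d,_=rays(c,uv); return o+d*((z-o[2])/d[:,2])[:,None]
def cloud(c):
    h,w=c['depth'].shape; v,u=np.mgrid[:h,:w]
    o,d,n=rays(c,np.c_[u.ravel(),v.ravel()])
    return (o+d*c['depth'].reshape(-1,1)).reshape(h,w,3)
def proj(c,P):
    M=np.linalg.inv(c['E']); r,_=cv2.Rodrigues(M[:3,:3])
    return cv2.projectPoints(np.array(P,float).reshape(-1,1,3),r,M[:3,3],c['K'],c['D'])[0].reshape(-1,2)
def save(img,name,s=1):
    img=cv2.resize(img,None,fx=s,fy=s,interpolation=cv2.INTER_CUBIC)
    cv2.imwrite('pics/'+name,img[:,:,::-1])
E
python3 - <<'E'
from h import *
for n in ['scene','top','wrist']:
    c=shot(n); save(c['img'],n+'0.png',1.5); print(n,c['vertical_fov'],c['cx'],c['cy'],c['dist'],c['E'].round(3).tolist())
o=telemetry.get_obs(); print(o)
E
```

```text
pics
scene 51.593042811081084 258.52568197196445 195.36110192588654 [-0.10826444  0.          0.          0.          0.        ] [[-0.833, -0.445, 0.33, 0.023], [-0.554, 0.651, -0.519, 0.892], [0.016, -0.615, -0.788, 1.309], [0.0, 0.0, 0.0, 1.0]]
top 45.65227403727154 254.73889861323565 197.4645911480711 [0.04886164 0.         0.         0.         0.        ] [[0.225, -0.943, 0.245, 0.079], [-0.974, -0.217, 0.058, -0.028], [-0.001, -0.252, -0.968, 1.857], [0.0, 0.0, 0.0, 1.0]]
wrist 70.97447458911198 254.9456862238729 193.491125602907 [-0.04765605  0.          0.          0.          0.        ] [[0.227, 0.934, 0.275, 0.044], [0.974, -0.217, -0.064, 0.554], [-0.0, 0.282, -0.959, 0.384], [0.0, 0.0, 0.0, 1.0]]
{'time_s': 0.15, 'qpos': array([ 1.27642537e+00,  3.00344031e-01,  1.52143201e+00,  9.53513118e-06,
        1.32070180e+00, -6.65919516e-02]), 'joint_vel': array([-0.00090661, -0.00118716, -0.00179461, -0.00067251, -0.00013218,
       -0.00069689]), 'tau': array([ 2.99789981e-04, -5.31961870e+01, -3.52824712e+01,  7.07984925e-02,
        2.34897388e-02, -3.70131556e-05]), 'ee_pos': array([0.12414131, 0.53562001, 0.22401909]), 'eef_rot': array([-3.14071005e+00, -6.81181610e-05,  2.91381125e+00]), 'force': array([-0.26869992,  0.49144357,  0.14790007]), 'moment': array([-0.02651519,  0.01354452, -0.02074545]), 'grip_width': 0.09438081109361536}
```

View pics/scene0.png

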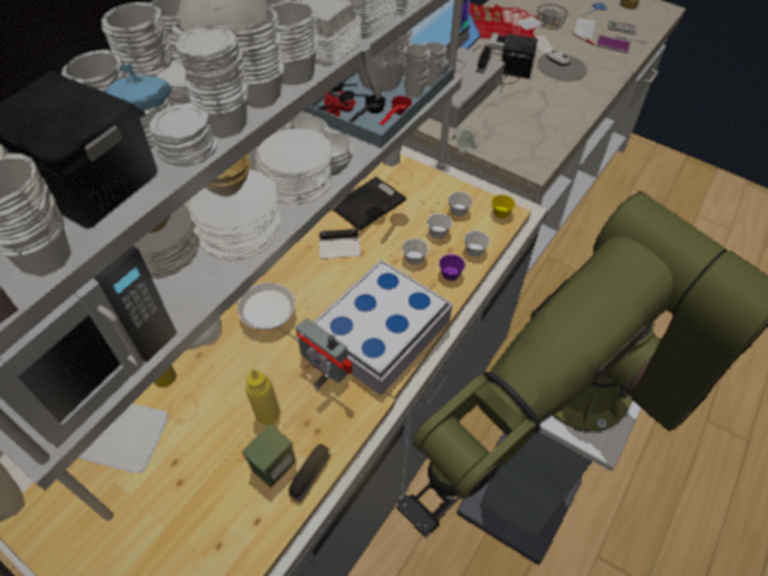

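View pics/top0.png

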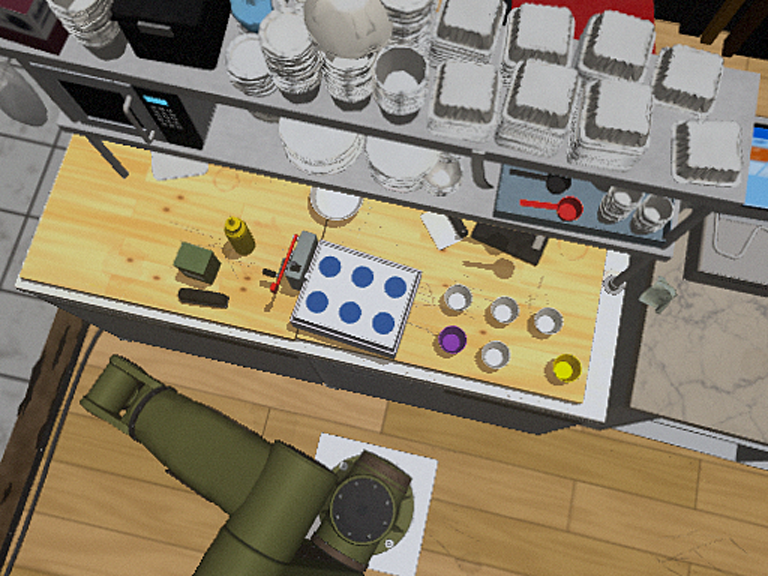

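View pics/wrist0.png

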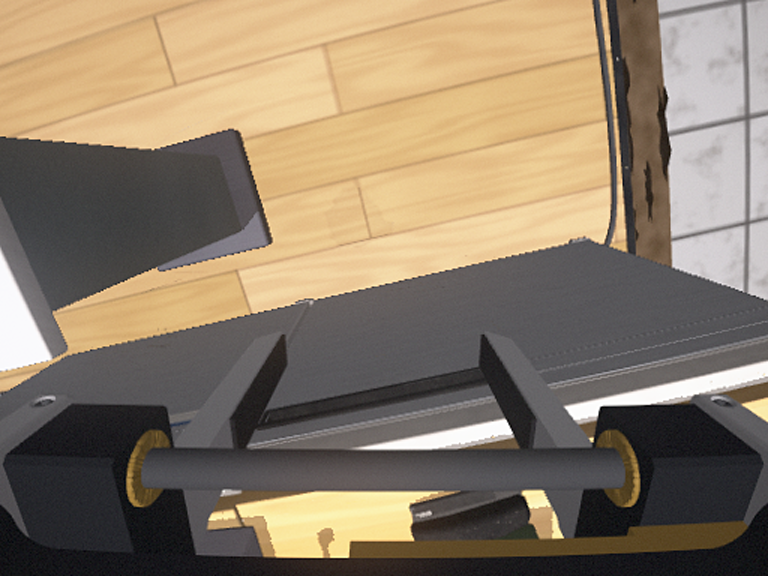

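The top view (1.5x) shows four white pots at (457,299), (502,312), (545,321) and (495,355). The look-alikes are a purple one at (452,340) and a yellow one at (566,369). The white bowls on the shelf and the bowl at (335,200) are not pots. The tray has six empty spots.

```bash
cat > meas.py <<'E'
from h import *
def spots(c,z=0.085,amin=60):
    hsv=cv2.cvtColor(c['img'],cv2.COLOR_RGB2HSV)
    m=cv2.inRange(hsv,(100,150,80),(118,255,255))
    n,l,s,ce=cv2.connectedComponentsWithStats(m)
    return [(ce[i],s[i,4],onplane(c,[ce[i]],z)[0]) for i in range(1,n) if s[i,4]>amin]
E
python3 - <<'E'
from meas import *
c=shot('top')
for ce,a,p in spots(c): print('spot',ce.round(1),a,p.round(4))
P=cloud(c)
hsv=cv2.cvtColor(c['img'],cv2.COLOR_RGB2HSV)
# objects above table in pot region
reg=(P[...,2]>0.03)&(P[...,2]<0.065)&(P[...,1]<-0.1)&(P[...,0]>0.3)&(P[...,0]<0.75)
n,l,s,ce=cv2.connectedComponentsWithStats(reg.astype(np.uint8))
for i in range(1,n):
    if s[i,4]>30:
        q=P[l==i]; print('blob',ce[i].round(1),s[i,4],q.min(0).round(3),q.max(0).round(3),((q.min(0)+q.max(0))/2).round(3), np.median(hsv[l==i],0))
print('table z',np.median(P[int(360/1.5),int(530/1.5)],0))
save(c['img'][180:270,270:410],'crop_top.png',5)
w=c['img'][130:250,165:290]; save(w,'crop_well.png',5)
E
```

```text
spot [506.7  88.5] 68 [ 1.2256 -0.8476  0.085 ]
spot [219.7 177.2] 148 [0.5781 0.2351 0.085 ]
spot [241.4 184.1] 146 [0.5696 0.1425 0.085 ]
spot [263.3 191.1] 149 [0.561  0.0495 0.085 ]
spot [211.2 200.8] 152 [0.4746 0.244  0.085 ]
spot [233.2 207.9] 153 [0.4662 0.1516 0.085 ]
spot [255.4 215. ] 156 [0.4576 0.0587 0.085 ]
blob [438.9 196.5] 150 [ 0.675 -0.677  0.03 ] [ 0.749 -0.614  0.065] [ 0.712 -0.646  0.047] [ 38.   29.  100.5]
blob [309.3 195.3] 65 [ 0.55  -0.158  0.03 ] [ 0.619 -0.101  0.059] [ 0.584 -0.13   0.045] [ 21.  22. 127.]
blob [338.3 203.4] 85 [ 0.546 -0.287  0.03 ] [ 0.614 -0.213  0.056] [ 0.58  -0.25   0.043] [ 20.  25. 132.]
blob [367.4 211.2] 94 [ 0.536 -0.412  0.03 ] [ 0.611 -0.332  0.057] [ 0.573 -0.372  0.044] [ 20.5  25.  145. ]
blob [303.5 224.7] 82 [ 0.425 -0.166  0.03 ] [ 0.501 -0.1    0.058] [ 0.463 -0.133  0.044] [141.5 127.   78.5]
blob [331.3 234.8] 93 [ 0.412 -0.287  0.03 ] [ 0.488 -0.212  0.058] [ 0.45  -0.25   0.044] [ 19.  22. 143.]
blob [380.4 243.4] 93 [ 0.42  -0.478  0.03 ] [ 0.493 -0.404  0.055] [ 0.457 -0.441  0.043] [ 25. 215. 138.]
table z -0.004640124509729393
```

View pics/crop_top.png

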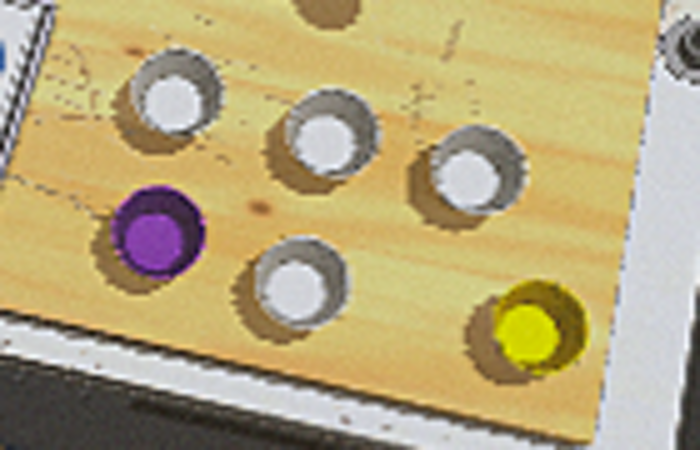

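View pics/crop_well.png

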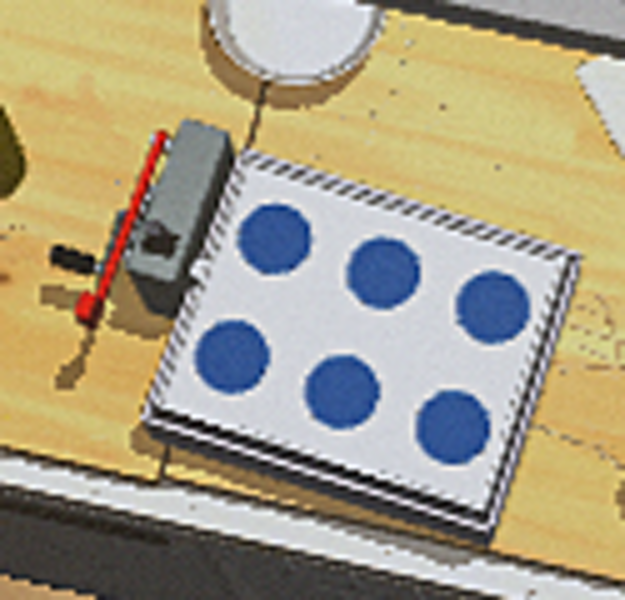

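```bash
python3 -m creep '[[[0,0,-1],0.5,1],[[0,0,-2],1,1],[[-0.6,-0.7,-2],2,1],[[-1.2,-1.4,-2],3,1],[[-1.8,-2.1,-2],4,1],[[-2.4,-2.8,-2],5,1],[[-3,-3.5,-2],6,1],[[-3.6,-4.2,-2],7,1],[[-4.2,-4.9,-2],8,1],[[-4.8,-5.5,-2],9,1],[[-5.4,-6,-2],10.2,1],[[-5.4,-6,-2],10.2,1]]'
```

```text
time_s: 1.4
ee_pos: [0.3211, 0.1797, 0.3244]
eef_rot: [3.141, 0.0, 1.479]
force: [0.9, 0.5, 0.2]
grip_width: 0.094
```

```bash
python3 -m creep '[[[-0.7,0.5,0],0,1],[[-1.4,1,0],0,1],[[-2.1,1.5,0],0,1],[[-2.8,2,0],0,1],[[-3.5,2.5,0],0,1],[[-4.2,3,0],0,1],[[-4.9,3.6,0],0,1],[[-5.6,4.1,0],0,1],[[-5.6,4.1,0],0,1],[[-5.6,4.1,0],0,1]]'; python3 - <<'E'
from h import *
c=shot('wrist'); save(c['img'],'w1.png',1.5)
E
```

```text
time_s: 2.4
ee_pos: [0.5011, -0.1128, 0.3238]
eef_rot: [-3.14, -0.001, 1.49]
force: [-0.3, 0.4, 0.2]
grip_width: 0.0938
```

View pics/w1.png

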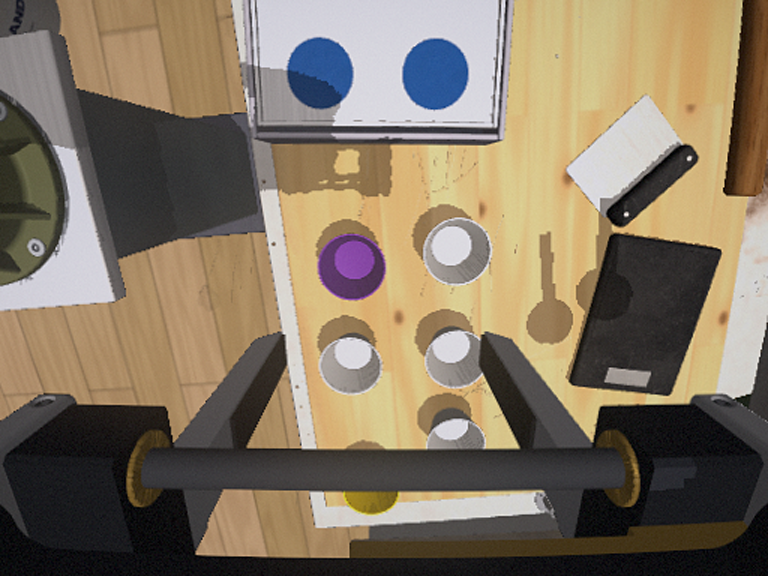

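```bash
cat >> meas.py <<'E'
from scipy.optimize import least_squares
def pots(c,zb=0.0,xr=(0.35,0.72),yr=(-0.5,-0.05)):
    P=cloud(c); hsv=cv2.cvtColor(c['img'],cv2.COLOR_RGB2HSV); out=[]
    reg=(P[...,2]>zb+0.03)&(P[...,2]<zb+0.062)&(P[...,0]>xr[0])&(P[...,0]<xr[1])&(P[...,1]>yr[0])&(P[...,1]<yr[1])&(c['depth']>0)
    reg=cv2.morphologyEx(reg.astype(np.uint8),cv2.MORPH_CLOSE,np.ones((3,3)))
    n,l,s,ce=cv2.connectedComponentsWithStats(reg)
    for i in range(1,n):
        if s[i,4]<60: continue
        cn=cv2.findContours((l==i).astype(np.uint8),0,1)[0]; cn=max(cn,key=len).reshape(-1,2)
        q=onplane(c,cv2.convexHull(cn).reshape(-1,2),zb+0.047)[:,:2]
        f=lambda p:np.hypot(*(q-p[:2]).T)-p[2]
        r=least_squares(f,[*q.mean(0),.038],loss='soft_l1',f_scale=.002)
        out.append((ce[i],r.x,np.std(r.fun),np.median(hsv[l==i],0)))
    return out
E
cat > tgt.py <<'E'
import sys
from h import *
def units(x,y,z,M=None):
    M=T() if M is None else M
    d=M[:3,:3].T@(np.array([x,y,z])-M[:3,3]); return (d/0.05).round(2)
E
python3 - <<'E'
from meas import *
c=shot('wrist')
for ce,p,s,h in pots(c): print((ce*1.5).round(),p.round(4),s.round(4),h)
for ce,a,p in spots(c,amin=500): print('spot',(ce*1.5).round(1),a,p.round(4))
c=shot('top')
for ce,p,s,h in pots(c): print((ce*1.5).round(),p.round(4),s.round(4),h)
E
```

```text
[461. 256.] [ 0.5824 -0.1213  0.0379] 0.0002 [ 14.  19. 152.]
[350. 272.] [ 0.4649 -0.1292  0.0375] 0.0004 [143. 112. 103.]
[452. 368.] [ 0.5771 -0.2509  0.0381] 0.0007 [ 14.  18. 157.]
[348. 373.] [ 0.4515 -0.2494  0.0377] 0.0008 [ 14.   19.  162.5]
[458. 430.] [ 0.5737 -0.3648  0.0378] 0.001 [ 15.  18. 126.]
[370. 503.] [ 0.4585 -0.44    0.0364] 0.0003 [ 23. 196. 145.]
spot [319.6  73. ] 1560 [0.4588 0.0609 0.085 ]
spot [434.9  74.1] 1573 [0.5623 0.0514 0.085 ]
[507. 306.] [ 0.5765 -0.2512  0.0374] 0.0004 [ 20.5  22.5 133. ]
[551. 317.] [ 0.5732 -0.3722  0.0384] 0.0009 [ 20.5  23.5 146. ]
[497. 352.] [ 0.4493 -0.2497  0.0374] 0.0003 [ 20.   20.  137.5]
[570. 365.] [ 0.4577 -0.4411  0.0372] 0.0004 [ 24.  219.5 135.5]
```

```bash
python3 - <<'E'
from tgt import *
print(units(0.5824,-0.1213,0.047), T()[:3,:3].round(3).tolist())
E
```

```text
[-0.06  1.64  5.56] [[0.079, 0.997, 0.001], [0.997, -0.079, -0.0], [0.0, 0.001, -1.0]]
```

```bash
python3 -m creep '[[[0,0.8,0.5],0,1],[[-0.05,1.64,1.2],0,1],[[-0.05,1.64,1.8],0,1],[[-0.05,1.64,2.4],0,1],[[-0.05,1.64,3],0,1],[[-0.05,1.64,3.5],0,1],[[-0.05,1.64,4],0,1],[[-0.05,1.64,4],0,1],[[-0.05,1.64,4],0,1]]'; python3 - <<'E'
from tgt import *
print(units(0.5824,-0.1213,0.047))
c=shot('wrist'); save(c['img'],'w2.png',1.5)
E
```

```text
time_s: 3.45
ee_pos: [0.5828, -0.1216, 0.1256]
eef_rot: [3.141, 0.0, 1.491]
force: [0.6, -0.5, 0.3]
grip_width: 0.0941
[ 0.   -0.01  1.57]
```

View pics/w2.png

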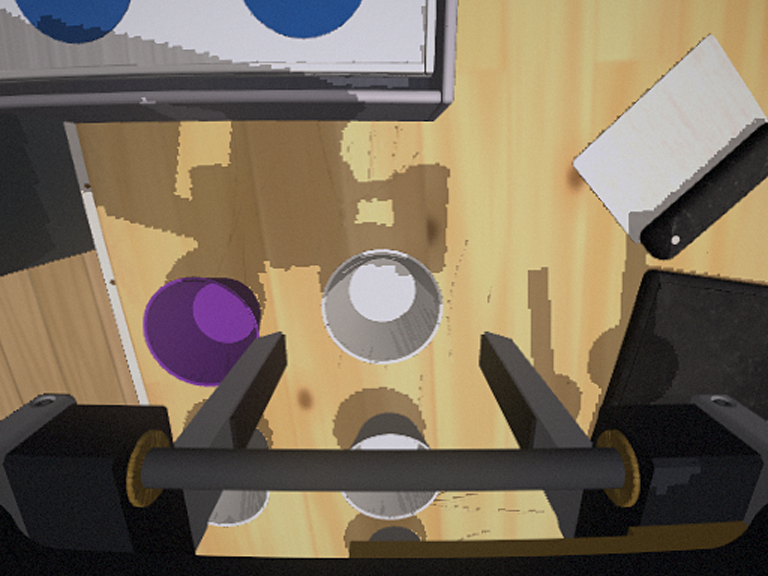

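The pot is centred between the fingers (382,305). Next I lower the gripper and close it on the rim diameter.

```bash
python3 -m creep '[[[0,0,0.5],0,1],[[0,0,1],0,1],[[0,0,1.4],0,1],[[0,0,1.57],0,1],[[0,0,1.57],0,1],[[0,0,1.57],0,0.6],[[0,0,1.57],0,0.6],[[0,0,1.57],0,0.6],[[0,0,1.57],0,0.6],[[0,0,1.57],0,0.6],[[0,0,1.57],0,0.6],[[0,0,1.57],0,0.6]]' 15
```

```text
time_s: 4.7
ee_pos: [0.5831, -0.1224, 0.047]
eef_rot: [3.14, 0.0, 1.49]
force: [-2.5, 0.7, 6.4]
grip_width: 0.0737
```

```bash
python3 -m creep '[[[0,0,-0.1],0,0.6],[[0,0,-0.3],0,0.6],[[0,0,-0.6],0,0.6],[[0,0,-1],0,0.6],[[0,0,-1.6],0,0.6],[[0,0,-2.2],0,0.6],[[0,0,-2.8],0,0.6],[[0,0,-3.2],0,0.6],[[0,0,-3.2],0,0.6],[[0,0,-3.2],0,0.6]]'; python3 - <<'E'
from h import *
c=shot('wrist'); save(c['img'],'w3.png',1.5)
E
```

```text
time_s: 5.7
ee_pos: [0.5824, -0.1223, 0.2059]
eef_rot: [3.141, 0.0, 1.49]
force: [0.3, -0.2, -2.1]
grip_width: 0.0736
```

View pics/w3.png

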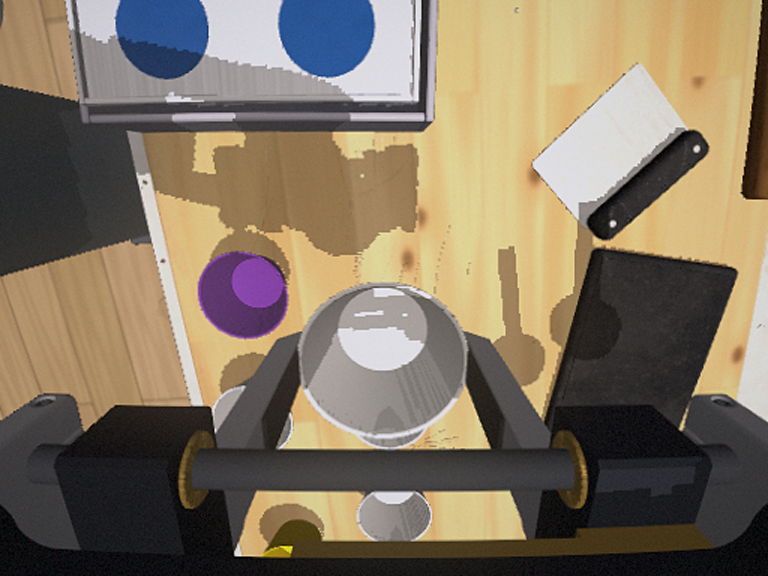

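```bash
cat >> meas.py <<'E'
def held():
    M=T(); c=shot('wrist'); P=cloud(c); h,w=c['depth'].shape
    Q=(np.c_[P.reshape(-1,3),np.ones(h*w)]@np.linalg.inv(M).T)[:,:3].reshape(h,w,3)
    hsv=cv2.cvtColor(c['img'],cv2.COLOR_RGB2HSV)
    ok=(c['depth']>0)&(np.hypot(Q[...,0],Q[...,1])<0.03)&(Q[...,2]>0.03)&(Q[...,2]<0.06)
    fl=Q[ok]; zf=np.median(fl[:,2])
    fl=fl[abs(fl[:,2]-zf)<0.008]; A=np.c_[fl[:,:2],np.ones(len(fl))]
    k=np.linalg.lstsq(A,fl[:,2],rcond=None)[0]
    print('floor tool z',zf.round(4),'tilt(x,y)',k[:2].round(3),'n',len(fl),'floor mean xy',fl.mean(0).round(4))
    m=(c['depth']>0)&(np.hypot(Q[...,0],Q[...,1])<0.045)&(Q[...,2]>-0.012)&(Q[...,2]<0.012)&(abs(Q[...,0])>.011)
    r=Q[m]; 
    print('rim pts',len(r),'zmin +x',np.percentile(r[r[:,0]>.015][:,2],2).round(4),'zmin -x',np.percentile(r[r[:,0]<-.015][:,2],2).round(4), 'x range',r[:,0].min().round(4),r[:,0].max().round(4))
    return c
E
python3 -c "
from meas import *
held()"
```

```text
floor tool z 0.0425 tilt(x,y) [ 0.051 -0.001] n 3329 floor mean xy [-0.0017  0.      0.0419]
rim pts 2386 zmin +x 0.0 zmin -x 0.0005 x range -0.0375 0.0386
```

```bash
python3 - <<'E'
from tgt import *
print(units(0.562,0.051,0.206),units(0.562,0.051,0.133))
E
```

```text
[ 3.42 -0.68 -0.02] [ 3.42 -0.68  1.44]
```

```bash
python3 -m creep '[[[0.2,0,0],0,0.6],[[0.6,-0.1,0],0,0.6],[[1.1,-0.2,0],0,0.6],[[1.6,-0.3,0],0,0.6],[[2.1,-0.4,0],0,0.6],[[2.6,-0.5,0],0,0.6],[[3,-0.6,0],0,0.6],[[3.3,-0.65,0],0,0.6],[[3.42,-0.68,0],0,0.6],[[3.42,-0.68,0],0,0.6],[[3.42,-0.68,0],0,0.6]]'; python3 - <<'E'
from meas import *
from tgt import *
c=shot('wrist'); save(c['img'],'w4.png',1.5)
for ce,a,p in spots(c,amin=500): print('spot',(ce*1.5).round(1),a,p.round(4))
print(units(0.562,0.051,0.133))
E
```

```text
time_s: 6.9
ee_pos: [0.5627, 0.0504, 0.2058]
eef_rot: [-3.141, 0.0, 1.489]
force: [-0.0, -0.1, -1.2]
grip_width: 0.0738
spot [215.1  20.5] 1628 [0.474  0.2327 0.085 ]
spot [382.4  20.3] 1628 [0.5775 0.2229 0.085 ]
spot [382.  151.8] 2750 [0.5708 0.1451 0.085 ]
spot [203.2 148.6] 689 [0.4524 0.1578 0.085 ]
spot [237.7 294.1] 1386 [0.4577 0.0558 0.085 ]
[ 0.01 -0.02  1.46]
```

View pics/w4.png

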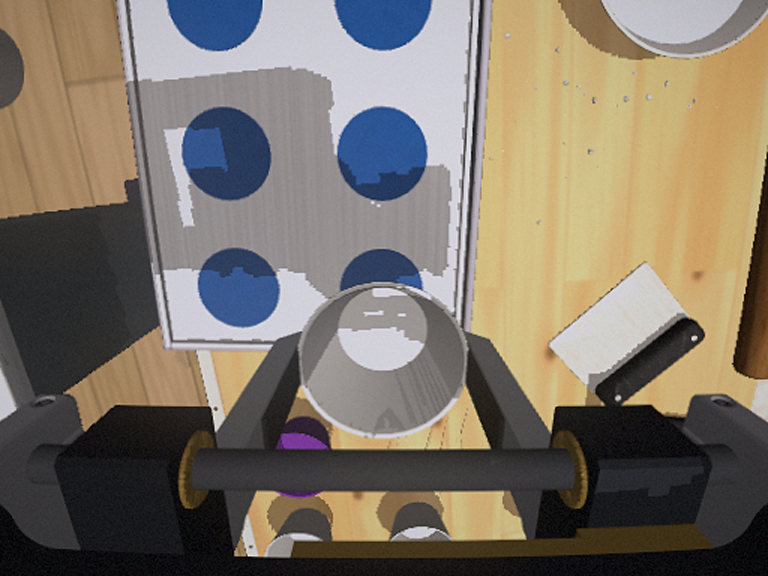

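```bash
sed -i 's/(100,150,80)/(100,120,25)/' meas.py; python3 -m creep '[[[0,-0.02,0.4],0,0.6],[[0,-0.02,0.8],0,0.6],[[0,-0.02,1.1],0,0.6],[[0,-0.02,1.3],0,0.6],[[0,-0.02,1.4],0,0.6],[[0,-0.02,1.44],0,0.6],[[0,-0.02,1.44],0,0.6],[[0,-0.02,1.44],0,0.6]]'; python3 -c "
from meas import *
c=shot('wrist')
for ce,a,p in spots(c,amin=500): print('spot',(ce*1.5).round(1),a,p.round(4))"
```

```text
time_s: 7.75
ee_pos: [0.5619, 0.051, 0.1346]
eef_rot: [3.141, -0.0, 1.49]
force: [-1.1, -0.3, -1.0]
grip_width: 0.0736
spot [174.6 147.3] 4991 [0.4672 0.1538 0.085 ]
spot [382.9 146.9] 5272 [0.5704 0.1446 0.085 ]
spot [196.2 322.4] 3554 [0.459  0.0613 0.085 ]
```

```bash
python3 -m creep '[[[0,0,0.04],0,0.6],[[0,0,0.04],0,0.6],[[0,0,0.04],0,0.9],[[0,0,0.04],0,0.9],[[0,0,0.04],0,0.9],[[0,0,0.04],0,0.9],[[0,0,-0.2],0,0.92],[[0,0,-0.6],0,0.92],[[0,0,-1],0,1],[[0,0,-1.5],0,1],[[0,0,-2],0,1],[[0,0,-2],0,1]]'; python3 -c "
from meas import *
c=shot('wrist'); save(c['img'],'w5.png',1.5)
for ce,a,p in spots(c,amin=500): print('spot',(ce*1.5).round(1),a,p.round(4))
for p in pots(c,.085,(.35,.7),(0,.3)): print(p)"
```

```text
time_s: 9.0
ee_pos: [0.5627, 0.0511, 0.2383]
eef_rot: [3.135, -0.001, 1.49]
force: [0.3, 0.3, -0.1]
grip_width: 0.0939
spot [231.5  27.7] 2031 [0.4746 0.2391 0.085 ]
spot [381.2  27.6] 2064 [0.5781 0.2297 0.085 ]
spot [240.7 155.8] 2244 [0.4671 0.1536 0.085 ]
spot [380.5 156. ] 2294 [0.5705 0.1445 0.085 ]
spot [250.2 277.6] 1755 [0.4586 0.0606 0.085 ]
(array([252.81592357, 200.93821656]), array([0.56174226, 0.05204603, 0.03778363]), np.float64(9.290453375152868e-05), array([ 12.,  15., 142.]))
```

View pics/w5.png

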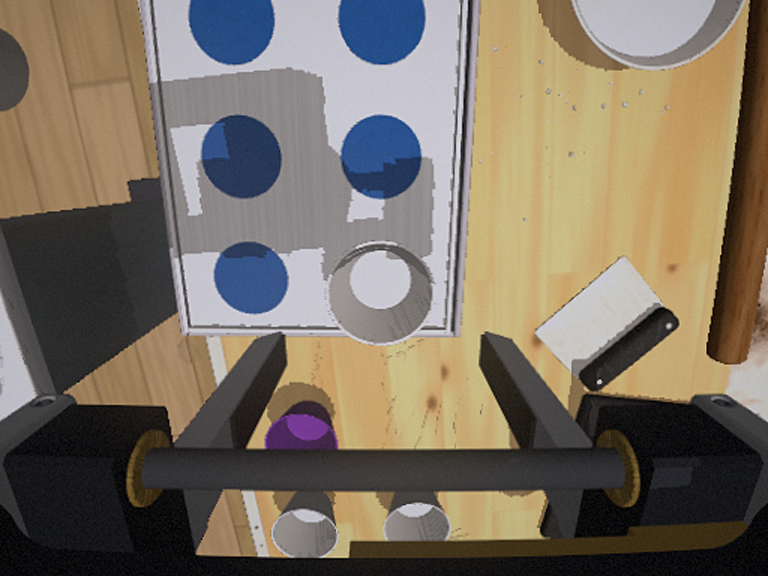

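The pot is on spot3, about 1 mm off centre (380,290). On to the second pot.

```bash
python3 - <<'E'
from tgt import *
print(units(0.577,-0.245,0.2))
E
```

```text
[-5.88  0.77  0.72]
```

```bash
python3 -m creep '[[[-0.7,0.1,0],0,1],[[-1.5,0.2,0],0,1],[[-2.3,0.3,0],0,1],[[-3.1,0.4,0],0,1],[[-3.9,0.5,0.2],0,1],[[-4.7,0.6,0.5],0,1],[[-5.4,0.7,0.7],0,1],[[-5.88,0.77,0.7],0,1],[[-5.88,0.77,0.7],0,1],[[-5.88,0.77,0.7],0,1]]'; python3 - <<'E'
from meas import *
from tgt import *
c=shot('wrist'); 
for p in pots(c): print(p[0].round(),p[1].round(4),p[2].round(5),p[3],units(p[1][0],p[1][1],.047))
c=shot('top'); 
for p in pots(c): print(p[0].round(),p[1].round(4),p[2].round(5),p[3])
E
```

```text
time_s: 10.05
ee_pos: [0.5758, -0.245, 0.1983]
eef_rot: [-3.14, -0.001, 1.489]
force: [0.2, -0.5, 0.3]
grip_width: 0.0939
[138.  90.] [ 0.4657 -0.1296  0.0378] 0.00021 [141. 143.  92.] [ 2.11 -2.38  3.03]
[257. 195.] [ 0.5777 -0.2514  0.0378] 9e-05 [ 14.  20. 154.] [-0.14  0.05  3.03]
[147. 202.] [ 0.4521 -0.2499  0.0381] 0.00034 [ 13.  18. 162.] [-0.31 -2.46  3.03]
[262. 281.] [ 0.574  -0.3689  0.0378] 0.00089 [ 13.  18. 143.] [-2.49  0.16  3.03]
[185. 335.] [ 0.4588 -0.4384  0.0375] 0.00019 [ 23. 202. 141.] [-4.06 -2.02  3.03]
[367. 211.] [ 0.5732 -0.3722  0.0384] 0.00089 [ 21.  20. 148.]
[380. 243.] [ 0.4577 -0.4411  0.0372] 0.00038 [ 24. 219. 141.]
```

```bash
python3 -m creep '[[[-0.1,0.05,0.6],0,1],[[-0.14,0.05,1.2],0,1],[[-0.14,0.05,1.8],0,1],[[-0.14,0.05,2.4],0,1],[[-0.14,0.05,2.8],0,1],[[-0.14,0.05,3.0],0,1],[[-0.14,0.05,3.03],0,1],[[-0.14,0.05,3.03],0,0.6],[[-0.14,0.05,3.03],0,0.6],[[-0.14,0.05,3.03],0,0.6],[[-0.14,0.05,3.03],0,0.6],[[-0.14,0.05,3.03],0,0.6]]' 15;python3 -m creep '[[[0,0,0],0,0.6],[[0,0,-0.1],0,0.6],[[0,0,-0.3],0,0.6],[[0,0,-0.6],0,0.6],[[0,0,-1],0,0.6],[[0,0,-1.6],0,0.6],[[0,0,-2.2],0,0.6],[[0,0,-2.8],0,0.6],[[0,0,-3.2],0,0.6],[[0,0,-3.4],0,0.6],[[0,0,-3.4],0,0.6]]'; python3 - <<'E'
from meas import *
from tgt import *
held(); print(units(.5705,.1445,.215),units(.5705,.1445,.1328))
E
```

```text
time_s: 11.35
ee_pos: [0.5785, -0.2525, 0.0486]
eef_rot: [3.14, 0.001, 1.49]
force: [-0.9, 0.5, 6.6]
grip_width: 0.0741
time_s: 12.45
ee_pos: [0.5783, -0.2525, 0.2192]
eef_rot: [3.139, 0.001, 1.49]
force: [-0.2, 0.5, -1.1]
grip_width: 0.074
floor tool z 0.044 tilt(x,y) [ 0.055 -0.   ] n 3294 floor mean xy [-0.0017  0.0002  0.0435]
rim pts 2134 zmin +x 0.0017 zmin -x 0.0021 x range -0.0372 0.0388
[ 7.9  -0.79  0.05] [ 7.9  -0.79  1.69]
```

```bash
python3 -m creep '[[[0.3,0,0],0,0.6],[[0.9,-0.1,0],0,0.6],[[1.6,-0.2,0],0,0.6],[[2.4,-0.3,0],0,0.6],[[3.2,-0.4,0],0,0.6],[[4,-0.5,0],0,0.6],[[4.8,-0.6,0],0,0.6],[[5.6,-0.7,0],0,0.6],[[6.4,-0.75,0],0,0.6],[[7.1,-0.79,0],0,0.6],[[7.6,-0.79,0],0,0.6],[[7.88,-0.79,0],0,0.6]]'; python3 -m creep '[[[0,0,0],0,0.6],[[0,0,0],0,0.6]]'; python3 - <<'E'
from meas import *
from tgt import *
c=held(); print(units(.5705,.1445,.1338))
c=shot('wrist')
for ce,a,p in spots(c,amin=500): print('spot',(ce*1.5).round(1),a,p.round(4))
E
```

```text
time_s: 13.7
ee_pos: [0.5698, 0.1461, 0.2163]
eef_rot: [-3.14, 0.0, 1.492]
force: [0.8, -0.3, -2.0]
grip_width: 0.0744
time_s: 13.9
ee_pos: [0.5704, 0.1431, 0.2169]
eef_rot: [-3.141, 0.0, 1.49]
force: [-0.5, -0.0, 0.3]
grip_width: 0.0745
floor tool z 0.044 tilt(x,y) [ 0.054 -0.003] n 3294 floor mean xy [-0.0017  0.0002  0.0434]
rim pts 2147 zmin +x 0.0015 zmin -x 0.002 x range -0.0371 0.0388
[ 0.04 -0.    1.67]
spot [232.3 153. ] 2574 [0.4754 0.2462 0.085 ]
spot [382.1 153. ] 2654 [0.5787 0.237  0.085 ]
spot [243.4 282.8] 1976 [0.4669 0.1534 0.085 ]
spot [381.7 266.6] 923 [0.5718 0.1571 0.085 ]
```

```bash
python3 -m creep '[[[0.02,0,0.4],0,0.6],[[0.02,0,0.9],0,0.6],[[0.02,0,1.3],0,0.6],[[0.02,0,1.55],0,0.6],[[0.02,0,1.65],0,0.6],[[0.02,0,1.68],0,0.6],[[0.02,0,1.68],0,0.6],[[0.02,0,1.68],0,0.6]]'; python3 -m creep '[[[0,0,0.02],0,0.9],[[0,0,0.02],0,0.9],[[0,0,0.02],0,0.9],[[0,0,0.02],0,0.9],[[0,0,-0.2],0,0.92],[[0,0,-0.6],0,0.92],[[0,0,-1],0,1],[[0,0,-1.5],0,1],[[0,0,-2],0,1],[[0,0,-2],0,1]]'; python3 -c "
from meas import *
from tgt import *
c=shot('wrist'); save(c['img'],'w6.png',1.5)
for ce,a,p in spots(c,amin=500): print('spot',(ce*1.5).round(1),a,p.round(4))
for p in pots(c,.085,(.35,.7),(0,.3)): print(p)
print(units(.452,-.245,.2))"
```

```text
time_s: 14.8
ee_pos: [0.5711, 0.1446, 0.1343]
eef_rot: [3.14, -0.0, 1.49]
force: [0.0, -0.4, -0.9]
grip_width: 0.0745
time_s: 15.8
ee_pos: [0.5718, 0.1448, 0.2379]
eef_rot: [3.136, -0.002, 1.49]
force: [-0.5, -0.4, 0.3]
grip_width: 0.0937
spot [239.7 157.7] 2238 [0.4754 0.2462 0.085 ]
spot [379.4 157.9] 2295 [0.5787 0.237  0.085 ]
spot [249.5 279.3] 1751 [0.467  0.1533 0.085 ]
(array([260.70160481,  37.22918756]), array([ 0.56972086, -0.00328062,  0.30346966]), np.float64(0.005200811760816131), array([101.,  16., 110.]))
(array([253.11089866, 201.07329509]), array([0.57139581, 0.14568926, 0.03778503]), np.float64(8.45313685010418e-05), array([ 10.,  12., 138.]))
(array([252.52887029, 279.01004184]), array([0.56240877, 0.05392397, 0.03769902]), np.float64(0.0008999432267269074), array([ 11.,  14., 136.]))
[-7.96 -1.75  0.7 ]
```

View pics/w6.png

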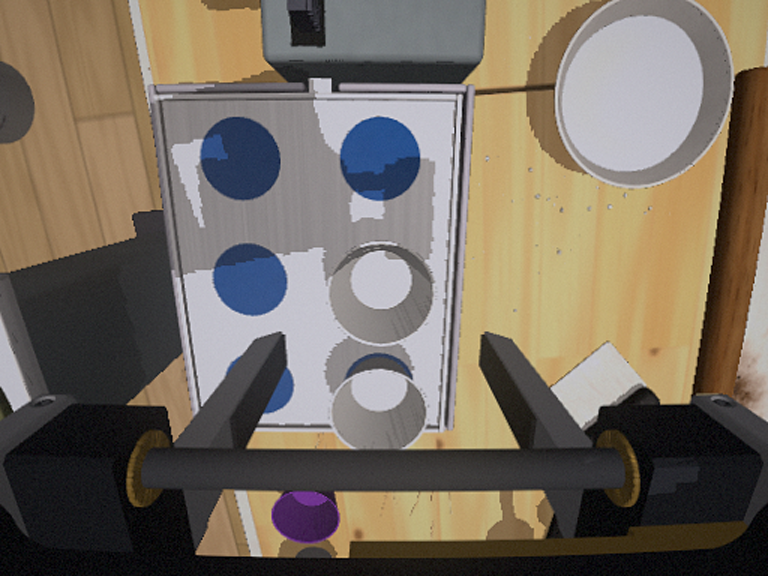

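Two pots now stand on spots 3 and 4, at (380,390) and (380,290), both within 2 mm. Third pot next.

```bash
python3 -m creep '[[[-0.7,-0.1,0],0,1],[[-1.4,-0.3,0],0,1],[[-2.1,-0.5,0],0,1],[[-2.8,-0.7,0],0,1],[[-3.5,-0.8,0],0,1],[[-4.2,-1,0],0,1],[[-4.9,-1.1,0.1],0,1],[[-5.6,-1.3,0.3],0,1],[[-6.3,-1.5,0.5],0,1],[[-7,-1.6,0.7],0,1],[[-7.6,-1.7,0.7],0,1],[[-7.96,-1.75,0.7],0,1]]';  python3 -m creep '[[[0,0,0],0,1],[[0,0,0],0,1]]'; python3 - <<'E'
from meas import *
from tgt import *
c=shot('wrist'); 
for p in pots(c): print(p[0].round(),p[1].round(4),p[2].round(5),p[3],units(p[1][0],p[1][1],.047))
E
```

```text
time_s: 17.05
ee_pos: [0.4501, -0.2467, 0.1975]
eef_rot: [-3.14, -0.001, 1.488]
force: [-0.6, 0.2, 0.2]
grip_width: 0.0942
time_s: 17.25
ee_pos: [0.451, -0.2447, 0.1979]
eef_rot: [-3.141, -0.001, 1.489]
force: [-0.4, 0.3, 0.7]
grip_width: 0.0941
[259.  78.] [ 0.4652 -0.1294  0.0376] 0.00017 [140. 165.  82.] [2.31 0.09 3.02]
[255. 195.] [ 0.4506 -0.25    0.0378] 9e-05 [ 14.  20. 147.] [-0.12 -0.    3.02]
[375. 259.] [ 0.5718 -0.3711  0.0398] 0.00073 [ 15.  17. 119.] [-2.33  2.61  3.02]
[333. 281.] [ 0.579  -0.3669  0.0429] 0.00339 [ 13.  17. 150.] [-2.24  2.75  3.02]
[270. 295.] [ 0.4581 -0.4222  0.0293] 0.00024 [ 22. 164.  77.] [-3.54  0.43  3.02]
[271. 332.] [ 0.4586 -0.4403  0.0363] 0.00032 [ 23. 196. 128.] [-3.9   0.47  3.02]
```

```bash
python3 -m creep '[[[-0.1,0,0.6],0,1],[[-0.12,0,1.2],0,1],[[-0.12,0,1.8],0,1],[[-0.12,0,2.4],0,1],[[-0.12,0,2.8],0,1],[[-0.12,0,3.02],0,1],[[-0.12,0,3.03],0,1],[[-0.12,0,3.03],0,0.6],[[-0.12,0,3.03],0,0.6],[[-0.12,0,3.03],0,0.6],[[-0.12,0,3.03],0,0.6],[[-0.12,0,3.03],0,0.6]]' 15;python3 -m creep '[[[0,0,0],0,0.6],[[0,0,-0.1],0,0.6],[[0,0,-0.3],0,0.6],[[0,0,-0.6],0,0.6],[[0,0,-1],0,0.6],[[0,0,-1.6],0,0.6],[[0,0,-2.2],0,0.6],[[0,0,-2.8],0,0.6],[[0,0,-3.2],0,0.6],[[0,0,-3.4],0,0.6],[[0,0,-3.4],0,0.6]]'; python3 - <<'E'
from meas import *
from tgt import *
held(); print(units(.467,.1533,.216),units(.467,.1533,.1328))
E
```

```text
time_s: 18.5
ee_pos: [0.4512, -0.2513, 0.0479]
eef_rot: [3.14, 0.001, 1.49]
force: [-1.2, 0.6, 6.7]
grip_width: 0.0738
time_s: 19.6
ee_pos: [0.451, -0.2512, 0.2182]
eef_rot: [3.14, 0.001, 1.49]
force: [0.2, 0.6, -0.1]
grip_width: 0.0739
floor tool z 0.0433 tilt(x,y) [ 0.052 -0.002] n 3299 floor mean xy [-0.0015  0.0003  0.0428]
rim pts 2225 zmin +x 0.0008 zmin -x 0.0014 x range -0.0373 0.0391
[ 8.09 -0.33  0.02] [ 8.09 -0.33  1.68]
```

```bash
python3 -m creep '[[[0.3,0,0],0,0.6],[[0.9,0,0],0,0.6],[[1.6,-0.1,0],0,0.6],[[2.4,-0.1,0],0,0.6],[[3.2,-0.1,0],0,0.6],[[4,-0.2,0],0,0.6],[[4.8,-0.2,0],0,0.6],[[5.6,-0.3,0],0,0.6],[[6.4,-0.33,0],0,0.6],[[7.1,-0.33,0],0,0.6],[[7.7,-0.33,0],0,0.6],[[8.07,-0.33,0],0,0.6]]'; python3 -m creep '[[[0,0,0],0,0.6],[[0,0,0],0,0.6]]'; python3 - <<'E'
from meas import *
from tgt import *
c=held(); print(units(.467,.1533,.1334))
c=shot('wrist')
for ce,a,p in spots(c,amin=500): print('spot',(ce*1.5).round(1),a,p.round(4))
E
```

```text
time_s: 20.85
ee_pos: [0.466, 0.155, 0.2158]
eef_rot: [-3.14, 0.0, 1.491]
force: [0.5, -0.8, -0.6]
grip_width: 0.0744
time_s: 21.05
ee_pos: [0.4663, 0.1526, 0.2161]
eef_rot: [-3.14, 0.001, 1.491]
force: [-0.5, -0.3, -1.4]
grip_width: 0.0744
floor tool z 0.0433 tilt(x,y) [ 0.053 -0.   ] n 3306 floor mean xy [-0.0015  0.0002  0.0427]
rim pts 2234 zmin +x 0.0008 zmin -x 0.0014 x range -0.037 0.0389
[0.02 0.01 1.66]
spot [383.  153.4] 2670 [0.4751 0.2462 0.085 ]
spot [533.1 155.5] 2612 [0.5785 0.237  0.085 ]
spot [383.2 266.8] 879 [0.4688 0.1666 0.085 ]
```

```bash
python3 -m creep '[[[0,0,0.4],0,0.6],[[0,0.01,0.9],0,0.6],[[0,0.01,1.3],0,0.6],[[0,0.01,1.55],0,0.6],[[0,0.01,1.64],0,0.6],[[0,0.01,1.67],0,0.6],[[0,0.01,1.67],0,0.6],[[0,0.01,1.67],0,0.6]]'; python3 -m creep '[[[0,0,0.02],0,0.9],[[0,0,0.02],0,0.9],[[0,0,0.02],0,0.9],[[0,0,0.02],0,0.9],[[0,0,-0.2],0,0.92],[[0,0,-0.6],0,0.92],[[0,0,-1],0,1],[[0,0,-1.5],0,1],[[0,0,-2],0,1],[[0,0,-2],0,1]]'; python3 -c "
from meas import *
from tgt import *
c=shot('wrist'); save(c['img'],'w7.png',1.5)
for ce,a,p in spots(c,amin=500): print('spot',(ce*1.5).round(1),a,p.round(4))
for p in pots(c,.085,(.35,.7),(0,.3)): print(p)
print(units(.573,-.35,.2))"
```

```text
time_s: 21.95
ee_pos: [0.4679, 0.1525, 0.1342]
eef_rot: [3.14, -0.0, 1.49]
force: [-0.3, 0.1, -0.2]
grip_width: 0.0742
time_s: 22.95
ee_pos: [0.4686, 0.1527, 0.2374]
eef_rot: [3.136, -0.002, 1.49]
force: [-0.0, 0.1, -0.2]
grip_width: 0.0942
spot [378.9 156.2] 2305 [0.4751 0.2462 0.085 ]
spot [518.3 158.3] 2249 [0.5784 0.2368 0.085 ]
spot [377.8 382.1] 1420 [0.4585 0.0613 0.085 ]
(array([371.49283521,  38.39252815]), array([0.59228563, 0.67022931, 0.38192907]), np.float64(0.005071043289609918), array([101.,  15., 119.]))
(array([253.34977862, 201.25173941]), array([0.46820579, 0.15381174, 0.03778478]), np.float64(7.377452081062019e-05), array([ 10.,  10., 151.]))
(array([361.07901554, 199.51748705]), array([0.57137276, 0.14569199, 0.03800053]), np.float64(0.0003046836444074382), array([ 11.,  13., 139.]))
(array([367.73831776, 256.97196262]), array([0.56628266, 0.05592284, 0.03226916]), np.float64(0.0004722418928653364), array([120.,  11., 165.]))
(array([323.49784483, 284.13362069]), array([0.55834004, 0.05522577, 0.03575117]), np.float64(0.0012899079598795808), array([ 12.,  14., 151.]))
[-9.85  2.91  0.71]
```

View pics/w7.png

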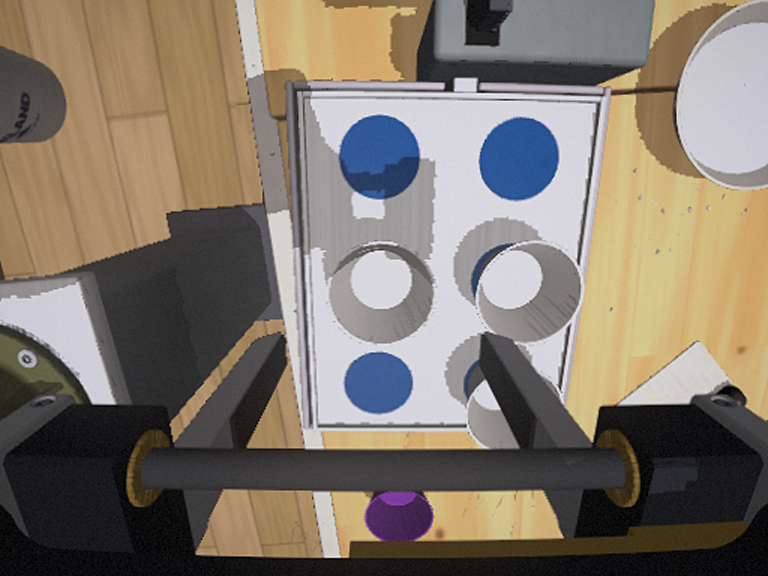

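Third pot is on spot1 (380,295), about 1 mm off. The fourth is at about (0.573, -0.370).

```bash
python3 -m creep '[[[-0.8,0.2,0],0,1],[[-1.6,0.4,0],0,1],[[-2.4,0.7,0],0,1],[[-3.2,0.9,0],0,1],[[-4,1.2,0],0,1],[[-4.8,1.4,0],0,1],[[-5.6,1.6,0],0,1],[[-6.4,1.9,0.1],0,1],[[-7.2,2.1,0.3],0,1],[[-8,2.4,0.4],0,1],[[-8.8,2.6,0.5],0,1],[[-9.5,2.8,0.6],0,1]]';  python3 -m creep '[[[-0.3,0.1,0.1],0,1],[[-0.3,0.1,0.1],0,1],[[-0.3,0.1,0.1],0,1],[[-0.3,0.1,0.1],0,1]]'; python3 - <<'E'
from meas import *
from tgt import *
c=shot('wrist'); 
for p in pots(c,yr=(-.6,-.05)): print(p[0].round(),p[1].round(4),p[2].round(5),p[3],units(p[1][0],p[1][1],.047))
E
```

```text
time_s: 24.2
ee_pos: [0.5682, -0.3342, 0.2021]
eef_rot: [-3.14, -0.001, 1.489]
force: [-0.0, 0.9, -0.7]
grip_width: 0.0936
time_s: 24.6
ee_pos: [0.5724, -0.3465, 0.1988]
eef_rot: [3.141, -0.0, 1.491]
force: [0.9, 0.4, 0.6]
grip_width: 0.094
[128.  16.] [ 0.4665 -0.1304  0.0383] 0.00055 [140. 170.  63.] [ 4.14 -2.46  3.04]
[257. 210.] [ 0.5737 -0.3709  0.0378] 0.0001 [ 15.  21. 140.] [-0.48  0.06  3.04]
[152. 245.] [ 0.4547 -0.4342  0.0312] 0.00115 [ 26.  200.  168.5] [-1.93 -2.21  3.04]
[189. 271.] [ 0.4586 -0.4363  0.0393] 0.0007 [ 23. 190. 114.] [-1.97 -2.13  3.04]
```

```bash
python3 -m creep '[[[-0.3,0.05,0.5],0,1],[[-0.48,0.05,1.1],0,1],[[-0.48,0.05,1.8],0,1],[[-0.48,0.05,2.4],0,1],[[-0.48,0.05,2.8],0,1],[[-0.48,0.05,3.02],0,1],[[-0.48,0.05,3.04],0,1],[[-0.48,0.05,3.04],0,0.6],[[-0.48,0.05,3.04],0,0.6],[[-0.48,0.05,3.04],0,0.6],[[-0.48,0.05,3.04],0,0.6],[[-0.48,0.05,3.04],0,0.6]]' 15;python3 -m creep '[[[0,0,0],0,0.6],[[0,0,-0.1],0,0.6],[[0,0,-0.3],0,0.6],[[0,0,-0.6],0,0.6],[[0,0,-1],0,0.6],[[0,0,-1.6],0,0.6],[[0,0,-2.2],0,0.6],[[0,0,-2.8],0,0.6],[[0,0,-3.2],0,0.6],[[0,0,-3.4],0,0.6],[[0,0,-3.4],0,0.6]]'; python3 - <<'E'
from meas import *
from tgt import *
held(); print(units(.4586,.061,.216),units(.4586,.061,.1328))
E
```

```text
time_s: 25.85
ee_pos: [0.5734, -0.3721, 0.0477]
eef_rot: [3.14, 0.001, 1.49]
force: [0.5, 1.9, 6.9]
grip_width: 0.0737
time_s: 26.95
ee_pos: [0.5731, -0.372, 0.2183]
eef_rot: [3.139, 0.001, 1.49]
force: [-0.1, 0.5, -1.5]
grip_width: 0.0737
floor tool z 0.0432 tilt(x,y) [ 0.051 -0.003] n 3318 floor mean xy [-0.0016  0.0002  0.0426]
rim pts 2259 zmin +x 0.0008 zmin -x 0.0012 x range -0.0368 0.0387
[ 8.44 -2.98  0.01] [ 8.44 -2.98  1.67]
```

```bash
python3 -m creep '[[[0.3,-0.1,0],0,0.6],[[0.9,-0.4,0],0,0.6],[[1.6,-0.7,0],0,0.6],[[2.4,-1,0],0,0.6],[[3.2,-1.3,0],0,0.6],[[4,-1.6,0],0,0.6],[[4.8,-1.9,0],0,0.6],[[5.6,-2.2,0],0,0.6],[[6.4,-2.5,0],0,0.6],[[7.2,-2.8,0],0,0.6],[[7.9,-2.96,0],0,0.6],[[8.42,-2.98,0],0,0.6]]'; python3 -m creep '[[[0,0,0],0,0.6],[[0,0,0],0,0.6]]'; python3 - <<'E'
from meas import *
from tgt import *
c=held(); print(units(.4586,.061,.1334))
c=shot('wrist')
for ce,a,p in spots(c,amin=500): print('spot',(ce*1.5).round(1),a,p.round(4))
E
```

```text
time_s: 28.2
ee_pos: [0.4572, 0.0617, 0.2155]
eef_rot: [-3.14, 0.0, 1.491]
force: [-0.2, -0.4, -0.9]
grip_width: 0.0737
time_s: 28.4
ee_pos: [0.4581, 0.0599, 0.2156]
eef_rot: [-3.14, 0.0, 1.491]
force: [-0.0, -0.3, -0.6]
grip_width: 0.0738
floor tool z 0.0431 tilt(x,y) [ 0.053 -0.   ] n 3311 floor mean xy [-0.0017  0.0001  0.0425]
rim pts 2269 zmin +x 0.0006 zmin -x 0.0011 x range -0.0367 0.0388
[0.03 0.01 1.65]
spot [384.1  22.2] 1765 [0.4741 0.234  0.085 ]
spot [545.6  23.6] 1858 [0.5778 0.2259 0.085 ]
spot [382.4 267.2] 924 [0.4598 0.0738 0.085 ]
```

```bash
python3 -m creep '[[[0.01,0,0.4],0,0.6],[[0.01,0.01,0.9],0,0.6],[[0.01,0.01,1.3],0,0.6],[[0.01,0.01,1.55],0,0.6],[[0.01,0.01,1.63],0,0.6],[[0.01,0.01,1.66],0,0.6],[[0.01,0.01,1.66],0,0.6],[[0.01,0.01,1.66],0,0.6]]'; python3 -m creep '[[[0,0,0.02],0,0.9],[[0,0,0.02],0,0.9],[[0,0,0.02],0,0.9],[[0,0,0.02],0,0.9],[[0,0,-0.2],0,0.92],[[0,0,-0.6],0,0.92],[[0,0,-1],0,1],[[0,0,-1.5],0,1],[[0,0,-2],0,1],[[0,0,-2],0,1]]'; python3 -c "
from meas import *
from tgt import *
c=shot('wrist'); save(c['img'],'w8.png',1.5)
for p in pots(c,.085,(.35,.7),(0,.3)): print(p)
c=shot('scene'); save(c['img'][120:280,180:370],'s8.png',4)
"
```

```text
time_s: 29.3
ee_pos: [0.4594, 0.0603, 0.1342]
eef_rot: [3.14, -0.0, 1.49]
force: [-0.0, 0.6, -1.6]
grip_width: 0.0737
time_s: 30.3
ee_pos: [0.4601, 0.0604, 0.2372]
eef_rot: [3.136, -0.001, 1.49]
force: [-0.5, -0.1, -0.5]
grip_width: 0.0941
(array([254.83996167,  99.15285098]), array([0.46868758, 0.15336542, 0.03756031]), np.float64(0.00022897362604413165), array([ 10.,  13., 139.]))
(array([372.71625616,  99.57093596]), array([0.57147551, 0.14524727, 0.03775065]), np.float64(0.0002442772040230722), array([ 11.,  13., 136.]))
(array([253.31893266, 201.33989835]), array([0.45963832, 0.06143993, 0.0377566 ]), np.float64(7.024596289293985e-05), array([ 11.,  14., 151.]))
(array([360.31270792, 200.76380572]), array([0.56160253, 0.05191263, 0.03803569]), np.float64(0.00017572838579411765), array([ 13.,  14., 137.]))
```

View pics/s8.png

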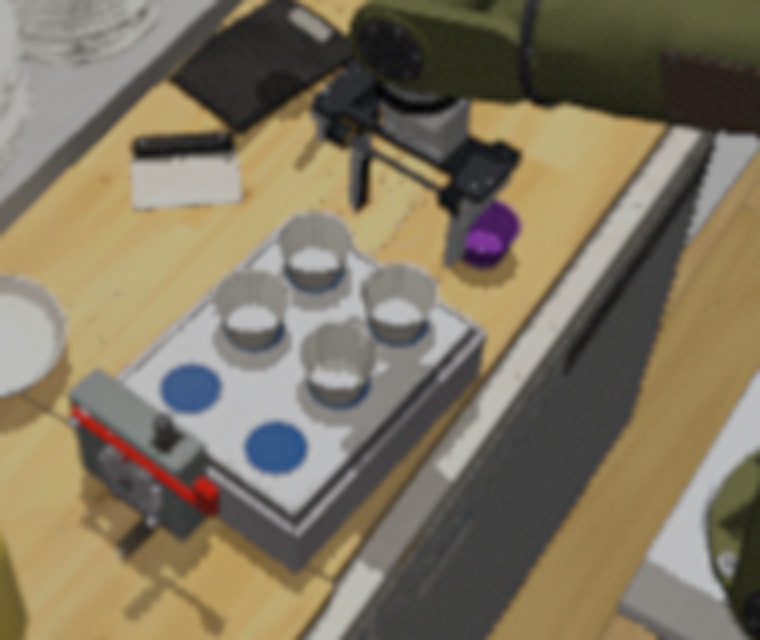

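View pics/w8.png

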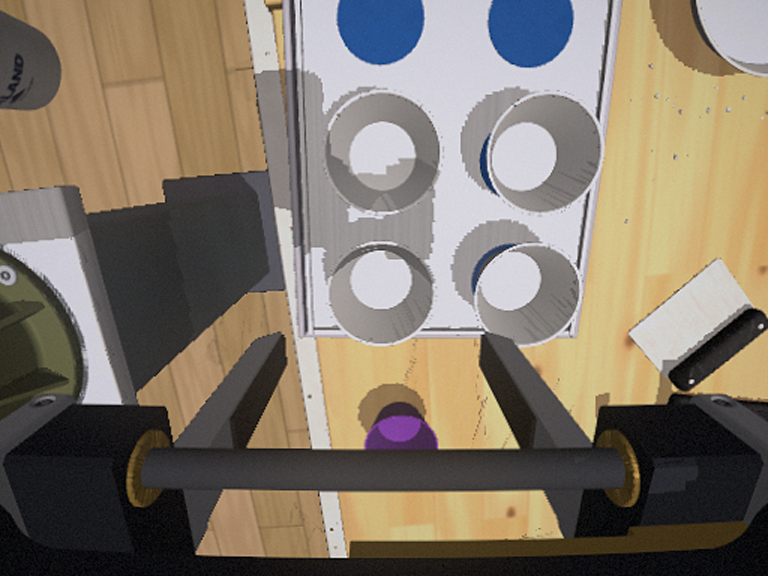

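All four pots stand on their spots within 1-2 mm. In the scene crop they are at (315,250), (250,310), (398,303) and (338,365). The red tab is at (203,493). Now I measure it.

```bash
cat >> meas.py <<'E'
def red(c,zr=(0.1,0.22)):
    P=cloud(c); hsv=cv2.cvtColor(c['img'],cv2.COLOR_RGB2HSV)
    m=(cv2.inRange(hsv,(0,150,60),(8,255,255))|cv2.inRange(hsv,(172,150,60),(180,255,255)))>0
    m&=(P[...,0]>.3)&(P[...,0]<.75)&(P[...,1]>.2)&(P[...,1]<.5)
    return m,P
E
python3 - <<'E'
from meas import *
s=np.array([[.4586,.061],[.467,.1533],[.4752,.2462],[.562,.0513],[.5705,.1445],[.5785,.237]])
ct=s.mean(0); yv=(s[2]-s[0]+s[5]-s[3]); yaw=np.arctan2(-yv[0],yv[1]); print('center',ct,yaw)
ex=np.array([np.cos(yaw),np.sin(yaw)]); ey=np.array([-ex[1],ex[0]])
for n in ['top','scene']:
    c=shot(n); m,P=red(c); q=P[m]; print(n,m.sum())
    if m.sum()<5: continue
    v=np.argwhere(m); L=(q[:,:2]-ct)@np.c_[ex,ey]
    i=np.argsort(L[:,0]); 
    print('well x range',L[:,0].min(),L[:,0].max(),'y',L[:,1].min(),L[:,1].max(),'z max',q[:,2].max())
    t=L[:,0]<L[:,0].min()+.022; top=t&(q[:,2]>.155)
    print('tab',L[t].mean(0),q[t].mean(0),'top',L[top].mean(0),q[top].mean(0) if top.any() else '',top.sum(), 'xrange',L[top].min(0),L[top].max(0))
E
```

```text
center [0.51863333 0.14888333] -0.08900659427481654
top 104
well x range -0.07625255562598678 0.09393602585754122 y 0.19102199193343236 0.22518971159236278 z max 0.1735885804288253
tab [-0.06680737  0.19671824] [0.46957653 0.35076132 0.16346619] top [-0.0674833   0.19729028] [0.46895412 0.35139117 0.16579334] 20 xrange [-0.07625256  0.19102199] [-0.05669894  0.20409685]
scene 146
well x range -0.07739962697485192 0.09755201876289106 y 0.14905030484406515 0.2092907045038539 z max 0.1725988176422808
tab [-0.06866827  0.20315883] [0.46829549 0.35734182 0.15828371] top [-0.06836809  0.20208045] [0.46849863 0.35624104 0.16390378] 33 xrange [-0.07736992  0.19372656] [-0.05678835  0.2092907 ]
```

```bash
python3 - <<'E'
from tgt import *
print(units(0.469,0.353,0.26), T()[:3,:3].round(3).tolist())
E
```

```text
[ 5.85 -0.27 -0.54] [[0.081, 0.997, -0.001], [0.997, -0.081, -0.0], [-0.0, -0.001, -1.0]]
```

```bash
python3 -m creep '[[[0.2,0,-0.3],-0.8,1],[[0.6,0,-0.5],-1.8,1],[[1.2,-0.1,-0.5],-2.8,1],[[1.8,-0.1,-0.5],-3.8,1],[[2.4,-0.1,-0.5],-4.8,1],[[3,-0.1,-0.5],-5.8,1],[[3.6,-0.2,-0.5],-6.8,1],[[4.2,-0.2,-0.5],-7.8,1],[[4.8,-0.2,-0.5],-8.8,1],[[5.4,-0.27,-0.5],-9.8,0.8],[[5.8,-0.27,-0.5],-10.8,0.6],[[5.85,-0.27,-0.5],-11.2,0.6]]'; python3 -m creep '[[[0,0,0],0,0.6],[[0,0,0],0,0.6],[[0,0,0],0,0.6]]';  python3 - <<'E'
from meas import *
c=shot('wrist'); save(c['img'],'w9.png',1.5)
m,P=red(c); print(m.sum())
ct=np.array([.51863,.14888]);yaw=-.089;ex=np.array([np.cos(yaw),np.sin(yaw)]); ey=np.array([-ex[1],ex[0]])
q=P[m]; t=q[:,2]>.16; L=(q[t][:,:2]-ct)@np.c_[ex,ey]; print(t.sum(),L.min(0),L.max(0),L.mean(0),q[t].mean(0))
E
```

```text
time_s: 31.7
ee_pos: [0.4687, 0.3547, 0.2568]
eef_rot: [-3.14, -0.002, 3.061]
force: [0.3, -0.2, 0.1]
grip_width: 0.0731
time_s: 32.0
ee_pos: [0.4693, 0.3525, 0.2582]
eef_rot: [-3.141, -0.0, 3.051]
force: [-0.5, -0.6, 0.1]
grip_width: 0.0564
876
284 [-0.14898635  0.19307456] [-0.05560027  0.20506485] [-0.06839607  0.19896673] [0.4681893  0.35313846 0.17318074]
```

View pics/w9.png

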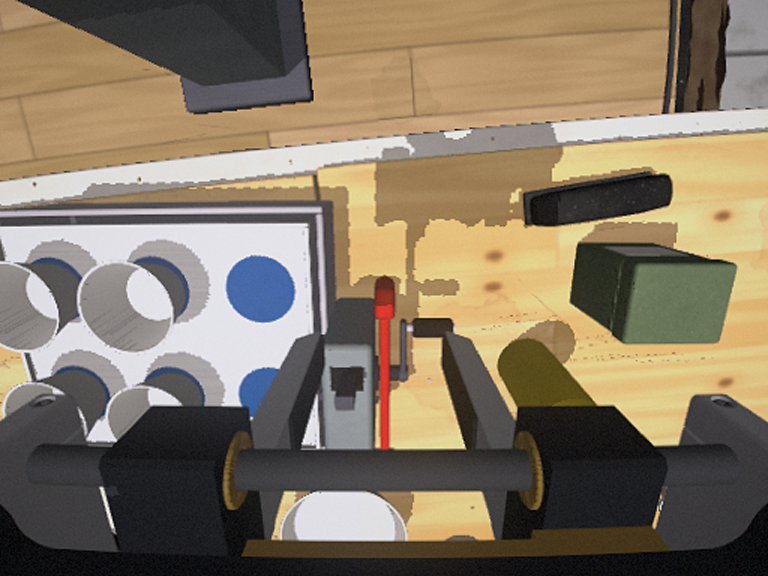

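The tab sits at (384,300), between the fingers. The pots are at left and the tin and bottle at right, both clear. I descend and grip the tab.

```bash
python3 -m creep '[[[0,0,0.4],0,0.6],[[0,0,0.8],0,0.6],[[0,0,1.2],0,0.6],[[0,0,1.6],0,0.6],[[0,0,1.9],0,0.6],[[0,0,2],0,0.6],[[0,0,2],0,0.6],[[0,0,2],0,0.6]]'; python3 - <<'E'
from meas import *
c=shot('wrist'); save(c['img'],'w10.png',1.5)
E
```

```text
time_s: 32.85
ee_pos: [0.4696, 0.353, 0.1594]
eef_rot: [3.141, 0.001, 3.053]
force: [0.2, -0.5, 0.1]
grip_width: 0.0563
```

View pics/w10.png

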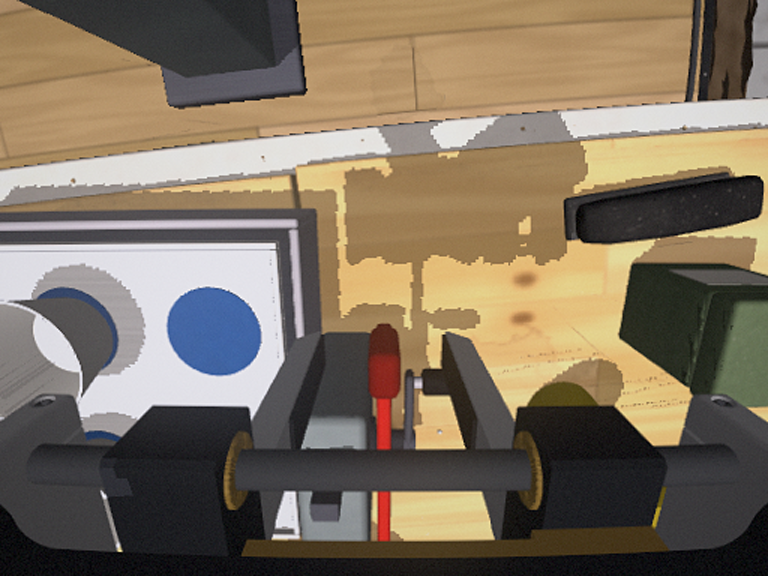

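```bash
python3 -m creep '[[[0,0,0],0,0.05],[[0,0,0],0,0.05],[[0,0,0],0,0.05],[[0,0,0],0,0.05],[[0,0,0],0,0.05],[[0,0,0],0,0.05],[[0,0,0],0,0.05]]' 12; python3 -c "
from meas import *
c=shot('wrist'); save(c['img'],'w11.png',1.5)
c=shot('scene'); save(c['img'][120:280,180:370],'s11.png',4)"
```

```text
time_s: 33.6
ee_pos: [0.4693, 0.3534, 0.1585]
eef_rot: [3.141, 0.0, 3.054]
force: [0.6, 4.5, -0.6]
grip_width: 0.0141
```

View pics/s11.png

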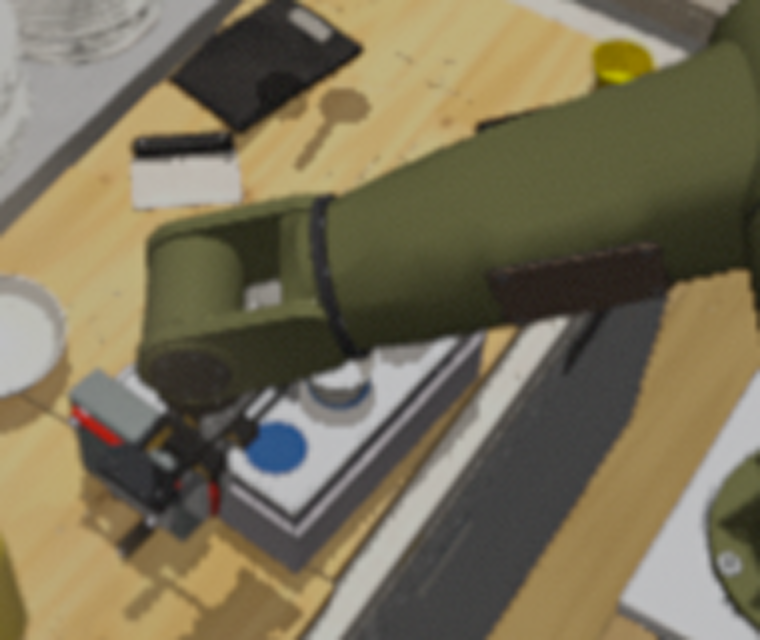

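View pics/w11.png

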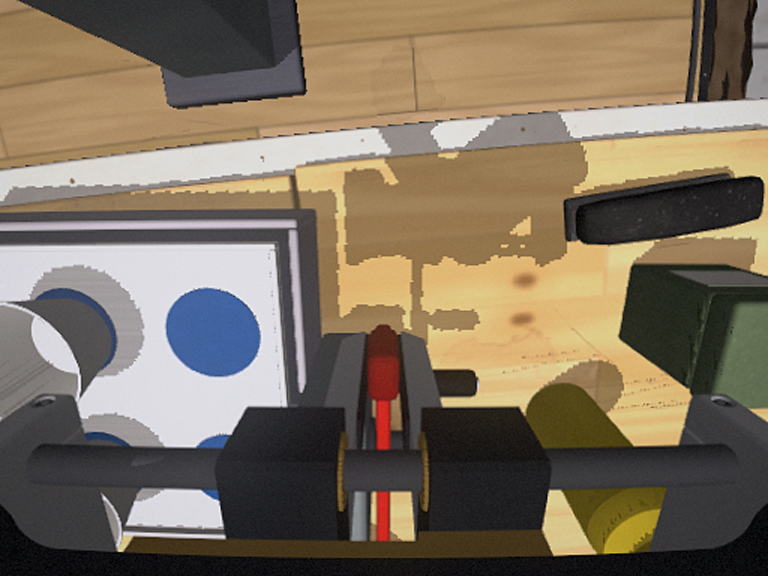

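```bash
python3 -c "
from meas import *
c=shot('top'); save(c['img'][130:270,160:400],'t11.png',3)
for p in pots(c,.085,(.35,.7),(0,.3)): print(p[0].round(),p[1].round(4))"
```

```text
[205. 167.] [0.5963 0.418  0.1344]
[240. 179.] [0.5703 0.1453 0.0376]
[263. 185.] [0.5609 0.0517 0.0374]
[232. 203.] [0.4672 0.1536 0.0374]
[255. 210.] [0.4586 0.0613 0.0376]
```

View pics/t11.png

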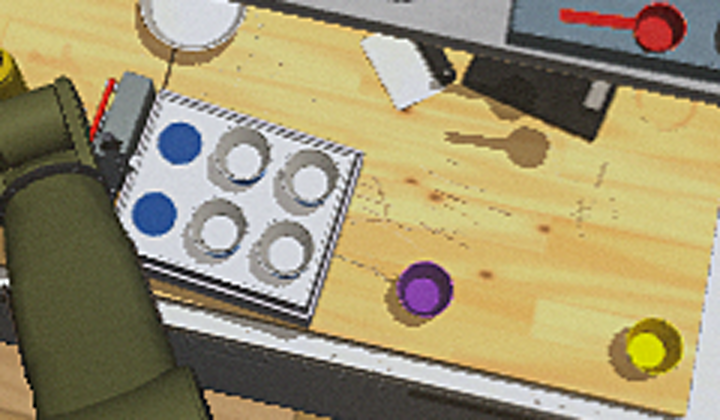

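All four pots are in place and no other white pots are on the board. Now I lift the pawl along its arc and hold it.

```bash
python3 -m creep '[[[-0.03,0,-0.12],0,0.05],[[-0.06,0,-0.24],0,0.05],[[-0.1,0,-0.36],0,0.05],[[-0.14,0,-0.48],0,0.05],[[-0.18,0,-0.58],0,0.05],[[-0.21,0,-0.66],0,0.05],[[-0.21,0,-0.66],0,0.05],[[-0.21,0,-0.66],0,0.05]]' 12; python3 -c "
from meas import *
print(T()[:3,3])
c=shot('wrist'); save(c['img'],'w12.png',1.5)
c=shot('top'); m,P=red(c)
for ce,a,p in spots(c): print(ce.round(1),a,p.round(3),P[int(ce[1]),int(ce[0])].round(3))"
```

```text
time_s: 34.55
ee_pos: [0.4799, 0.3525, 0.1916]
eef_rot: [3.141, 0.0, 3.054]
force: [1.6, 4.6, -0.5]
grip_width: 0.0139
[0.47985261 0.35247781 0.19156372]
[170.8   8.1] 130 [1.292 0.637 0.085] [0.828 0.385 0.763]
[506.4  89.6] 94 [ 1.22  -0.847  0.085] [ 0.971 -0.665  0.475]
[504.6 126.6] 253 [ 1.051 -0.856  0.085] [ 0.941 -0.759  0.289]
[219.6 177.9] 148 [0.575 0.234 0.085] [0.581 0.239 0.077]
[211.3 201.5] 157 [0.472 0.243 0.085] [0.476 0.246 0.076]
```

View pics/w12.png

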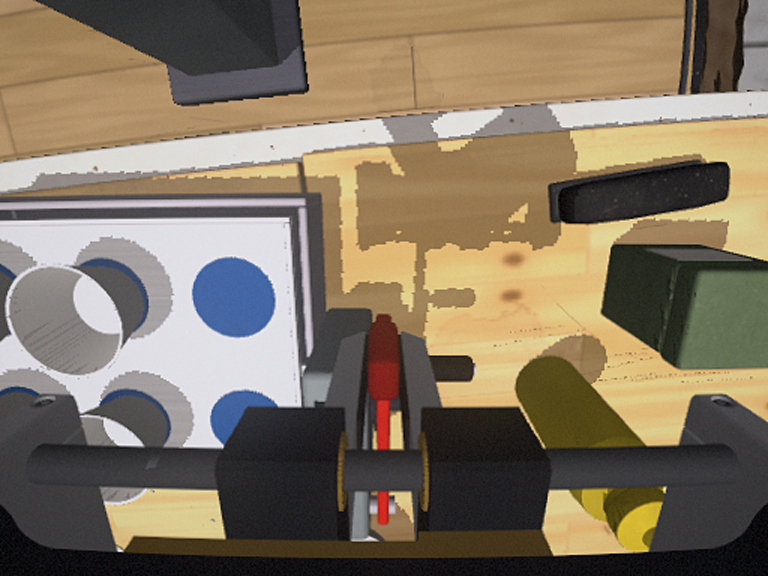

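```bash
for i in 1; do python3 -m creep '[[[0,0,0],0,0.05],[[0,0,0],0,0.05],[[0,0,0],0,0.05],[[0,0,0],0,0.05],[[0,0,0],0,0.05],[[0,0,0],0,0.05],[[0,0,0],0,0.05],[[0,0,0],0,0.05],[[0,0,0],0,0.05],[[0,0,0],0,0.05],[[0,0,0],0,0.05],[[0,0,0],0,0.05]]'; done; python3 -c "
from meas import *
c=shot('top'); P=cloud(c)
for ce,a,p in spots(c)[-2:]: print(ce.round(1),a,P[int(ce[1]),int(ce[0])].round(3))"
```

```text
time_s: 35.85
ee_pos: [0.4799, 0.3525, 0.1916]
eef_rot: [3.141, 0.001, 3.054]
force: [0.8, 6.0, -1.8]
grip_width: 0.0139
[220.  179.2] 146 [ 0.079 -0.028  1.857]
[211.6 202.5] 152 [0.475 0.248 0.059]
```

Sinking at roughly 15 mm/s. I keep holding.

```bash
python3 -m creep '[[[0,0,0],0,0.05],[[0,0,0],0,0.05],[[0,0,0],0,0.05],[[0,0,0],0,0.05],[[0,0,0],0,0.05],[[0,0,0],0,0.05],[[0,0,0],0,0.05],[[0,0,0],0,0.05],[[0,0,0],0,0.05],[[0,0,0],0,0.05],[[0,0,0],0,0.05],[[0,0,0],0,0.05]]';python3 -m creep '[[[0,0,0],0,0.05],[[0,0,0],0,0.05],[[0,0,0],0,0.05],[[0,0,0],0,0.05],[[0,0,0],0,0.05],[[0,0,0],0,0.05],[[0,0,0],0,0.05],[[0,0,0],0,0.05],[[0,0,0],0,0.05],[[0,0,0],0,0.05],[[0,0,0],0,0.05],[[0,0,0],0,0.05]]';python3 -m creep '[[[0,0,0],0,0.05],[[0,0,0],0,0.05],[[0,0,0],0,0.05],[[0,0,0],0,0.05],[[0,0,0],0,0.05],[[0,0,0],0,0.05],[[0,0,0],0,0.05],[[0,0,0],0,0.05],[[0,0,0],0,0.05],[[0,0,0],0,0.05],[[0,0,0],0,0.05],[[0,0,0],0,0.05]]'; python3 -c "
from meas import *
c=shot('top'); P=cloud(c)
for ce,a,p in spots(c)[-2:]: print(ce.round(1),a,P[int(ce[1]),int(ce[0])].round(3))
for p in pots(c,.015,(.35,.7),(0,.3)): print(p[0].round(),p[1].round(4))
c=shot('wrist'); save(c['img'],'w13.png',1.5)"
```

```text
time_s: 37.1
ee_pos: [0.4798, 0.3525, 0.1916]
eef_rot: [3.141, 0.001, 3.054]
force: [1.3, 5.6, -1.5]
grip_width: 0.014
time_s: 38.3
ee_pos: [0.4799, 0.3525, 0.1916]
eef_rot: [3.141, 0.001, 3.054]
force: [2.4, 4.6, -1.1]
grip_width: 0.0139
time_s: 39.5
ee_pos: [0.4798, 0.3525, 0.1916]
eef_rot: [3.141, 0.001, 3.054]
force: [1.2, 5.0, -1.7]
grip_width: 0.0138
[220.9 182.1] 141 [0.577 0.239 0.017]
[212.6 205. ] 147 [0.472 0.246 0.024]
[233. 174.] [0.5424 0.1455 0.1633]
[241. 183.] [0.5708 0.1453 0.0375]
[263. 190.] [0.5612 0.0515 0.0371]
[233. 207.] [0.4673 0.1537 0.0374]
[255. 214.] [0.4587 0.0612 0.0376]
[237. 228.] [1.247  0.0623 0.8613]
```

View pics/w13.png

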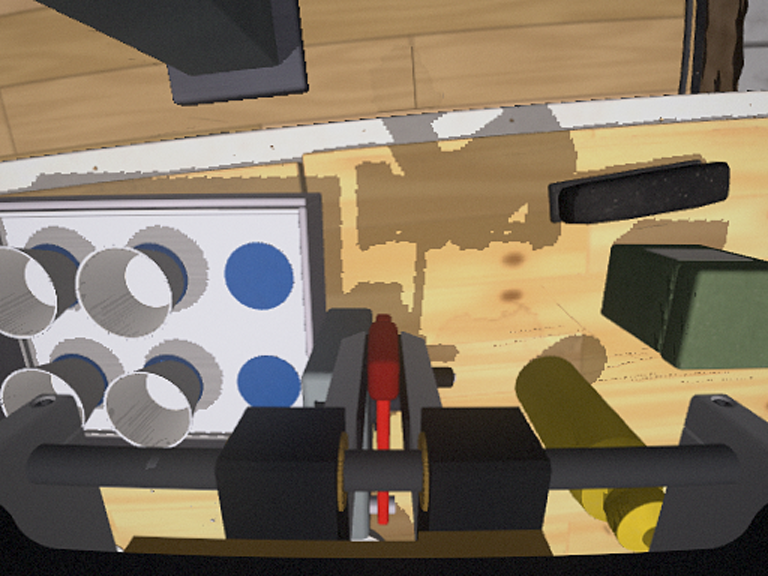

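```bash
python3 -m creep '[[[0,0,0],0,0.05],[[0,0,0],0,0.05],[[0,0,0],0,0.05],[[0,0,0],0,0.05],[[0,0,0],0,0.05],[[0,0,0],0,0.05],[[0,0,0],0,0.05],[[0,0,0],0,0.05],[[0,0,0],0,0.05],[[0,0,0],0,0.05],[[0,0,0],0,0.05],[[0,0,0],0,0.05]]'; python3 -c "
from meas import *
c=shot('top'); P=cloud(c)
for ce,a,p in spots(c)[-2:]: print(ce.round(1),a,P[int(ce[1])-2:int(ce[1])+3,int(ce[0])-2:int(ce[0])+3,2].ravel().round(3))
c=shot('wrist');P=cloud(c)
for ce,a,p in spots(c,.015,500): print(ce.round(1),a,p.round(4),np.median(P[int(ce[1])-4:int(ce[1])+5,int(ce[0])-4:int(ce[0])+5,2]).round(4))"
```

```text
time_s: 40.8
ee_pos: [0.4799, 0.3525, 0.1916]
eef_rot: [3.141, 0.001, 3.054]
force: [0.9, 5.1, -1.0]
grip_width: 0.0143
[220.9 182.1] 141 [0.006 0.013 0.015 0.018 0.014 0.013 0.018 0.024 0.011 0.009 0.014 0.015
 0.017 0.018 0.012 0.018 0.016 0.018 0.014 0.018 0.013 0.015 0.018 0.014
 0.017]
[212.6 205. ] 147 [0.023 0.016 0.022 0.022 0.019 0.026 0.013 0.006 0.016 0.017 0.016 0.016
 0.019 0.014 0.018 0.016 0.017 0.017 0.009 0.012 0.02  0.016 0.02  0.014
 0.019]
[172.3 183.7] 1545 [0.4744 0.2454 0.015 ] 0.0151
[178.9 254.7] 1155 [0.5768 0.2365 0.015 ] 0.0155
```

Tray face is at 15 mm and no longer moving, so it is fully down. I lower the pawl back along its arc, then release and retreat upward.

```bash
python3 -m creep '[[[0.04,0,0.12],0,0.05],[[0.08,0,0.24],0,0.05],[[0.12,0,0.36],0,0.05],[[0.16,0,0.48],0,0.05],[[0.19,0,0.58],0,0.05],[[0.21,0,0.64],0,0.05],[[0.21,0,0.66],0,0.05],[[0.21,0,0.66],0,0.3],[[0.21,0,0.66],0,0.4],[[0.21,0,0.66],0,0.4],[[0.21,0,0.66],0,0.4],[[0.21,0,0.66],0,0.4]]'; python3 -m creep '[[[0,0,-0.3],0,0.4],[[0,0,-0.8],0,0.4],[[0,0,-1.4],0,0.4],[[0,0,-2],0,0.4],[[0,0,-2.6],0,0.4],[[0,0,-3],0,0.4],[[0.5,0,-3],0,0.4],[[1,0,-3],0,0.4],[[1.4,0,-3],0,0.4],[[1.4,0,-3],0,0.4],[[1.4,0,-3],0,0.4]]'; python3 -c "
from meas import *
c=shot('wrist'); save(c['img'],'w14.png',1.5)
for ce,a,p in spots(c,.015,500): print(ce.round(1),a,p.round(4))
for p in pots(c,.015,(.35,.7),(0,.3)): print(p[0].round(),p[1].round(4))
m,P=red(c); q=P[m]; print(m.sum(),np.percentile(q[:,2],[5,50,95,98]))
ct=np.array([.51863,.14888]);yaw=-.089;ex=np.array([np.cos(yaw),np.sin(yaw)])
x=(q[:,:2]-ct)@ex; print('tab z',np.percentile(q[(x<-.056)&(x>-.08)][:,2],[50,90]))
c=shot('scene'); save(c['img'][120:330,140:370],'s14.png',3)
"
```

```text
time_s: 42.1
ee_pos: [0.4693, 0.3529, 0.1583]
eef_rot: [-3.141, -0.0, 3.053]
force: [-0.8, 0.9, -0.4]
grip_width: 0.0376
time_s: 43.2
ee_pos: [0.3997, 0.3592, 0.3087]
eef_rot: [3.141, 0.0, 3.054]
force: [0.8, 0.1, -0.0]
grip_width: 0.0377
[195.6 210.9] 777 [0.4743 0.2454 0.015 ]
[ 86. 222.] [0.4683 0.1439 0.162 ]
[219. 209.] [ -0.8359 -36.9787  37.297 ]
[131. 224.] [0.4676 0.155  0.0382]
[140. 264.] [0.5686 0.1489 0.039 ]
503 [0.13050113 0.13336775 0.16802244 0.38792431]
tab z [0.16592255 0.16768912]
```

View pics/w14.png

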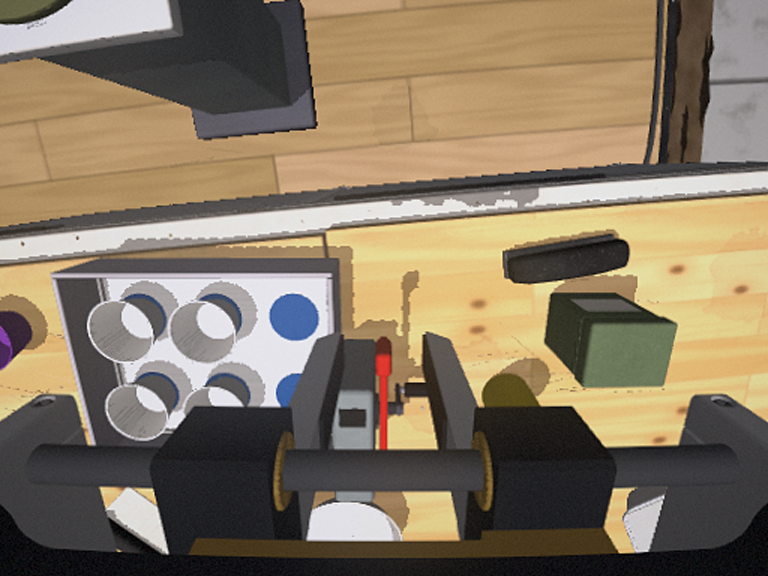

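View pics/s14.png

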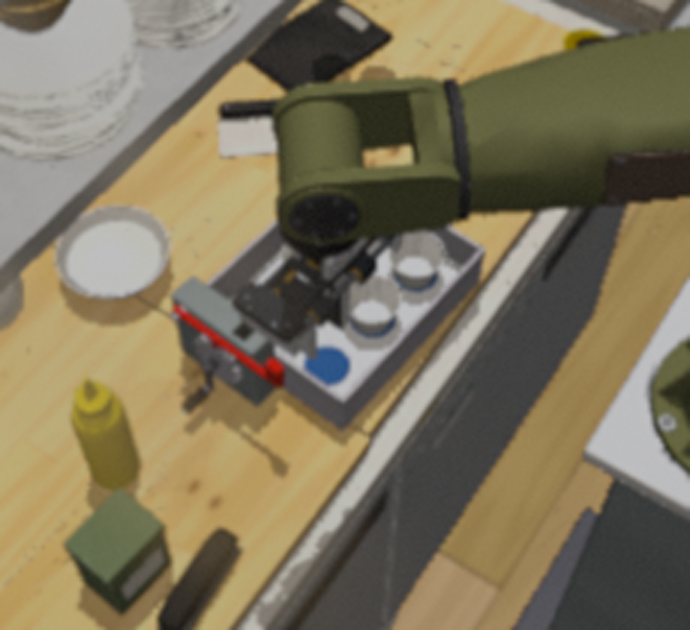

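```bash
python3 -c "
from meas import *
c=shot('top'); save(c['img'][130:270,160:400],'t15.png',3)
for ce,a,p in spots(c,.015)[-6:]: print(ce.round(1),a,p.round(4))
for p in pots(c,.015,(.35,.7),(0,.3)): print(p[0].round(),p[1].round(4))"
```

```text
[170.2   8.1] 142 [1.3393 0.6661 0.015 ]
[506.5  88.3] 73 [ 1.2712 -0.8789  0.015 ]
[504.6 126.6] 252 [ 1.0895 -0.8893  0.015 ]
[220.9 182.1] 141 [0.5782 0.2354 0.015 ]
[212.6 205. ] 147 [0.4742 0.2446 0.015 ]
[233. 194.] [0.5159 0.1481 0.1793]
[241. 183.] [0.5708 0.1453 0.0375]
[263. 191.] [0.561  0.0515 0.0372]
[232. 207.] [0.4673 0.1537 0.0374]
[255. 214.] [0.4587 0.0612 0.0376]
```

View pics/t15.png

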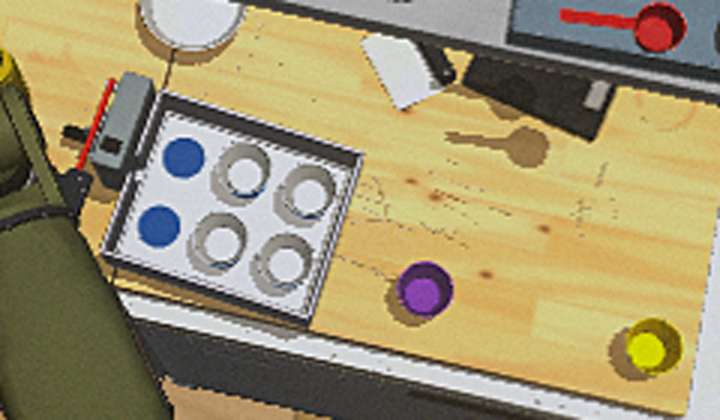

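Tray is down, and the four pots sit on their spots at (245,175), (310,195), (220,243) and (287,265). The look-alikes are untouched. Handing in.

```bash
python3 -c "
from station import ctrl; print(ctrl.hand_in())"
```

```text
the job is handed in; nothing more can be done
None
```

The job is done and handed in at about 43 s. The hand-in gives no verdict, so what follows is from my own checks.

- **Pots:** I set the four white pots on spots 0, 1, 3 and 4. I gripped each across the rim with the fingers vertical, because the moves cannot tilt the tool as the brief suggests. After the tray was down, the top camera still showed every pot within about 2 mm of its spot.
- **Pawl and tray:** I lifted the pawl about 0.22 rad and held it for about 6 s while the tray sank at roughly 15 mm/s. I then lowered it back and let go. The tray face measured 15 mm. The top of the tab was back at 168 mm, its starting height, so the pawl is in the wheel.
- **Other things:** The purple and yellow pots, tin, bottle and stapler look unmoved in the pictures; I did not measure them. The gripper was clear of everything at the end.
- **Disagreements:**
  - The top and wrist cameras differed by about 2 mm on the spot positions.
  - In the last wrist view the gripper hid part of the tray. Its readings for the two pots it could fit were up to 4 mm off the top view, so I relied on the top camera.
  - I saw no pot knocked aside.

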